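# Ready the date coder: click in the ink cartridges and roll the bottles label up

### The job

Get the date coder ready for a batch: slide every loose ink cartridge into a bay of the dock, one to a bay, fully home so that the bay's spring catch clicks out behind its leading block. Also roll each bottle lying in the coding tray, without lifting it out, until its paper label faces straight up, and leave it lying still in the tray. Do not knock over the bottles standing on the bench.

Things in the scene. Friction and masses are not known exactly. Their poses are not given: they have to be found in the camera images.
- ink_a_mid (a point): grey ink cartridge, 110 mm long (its x), 52 wide, 40 high, plus a grip fin on top: 60 long (x), 12 thick (y), from 40 to 68 above the underside. The point: its centre, 34 above the underside; z up. Each end is a block 34 long; the waist between is 38 wide. Same after a half turn about z. 0.25 kg. All alike, any fits any bay; one may be absent
- ink_b_mid (a point): grey ink cartridge, 110 mm long (its x), 52 wide, 40 high, plus a grip fin on top: 60 long (x), 12 thick (y), from 40 to 68 above the underside. The point: its centre, 34 above the underside; z up. Each end is a block 34 long; the waist between is 38 wide. Same after a half turn about z. 0.25 kg. All alike, any fits any bay; one may be absent
- ink_c_mid (a point): grey ink cartridge, 110 mm long (its x), 52 wide, 40 high, plus a grip fin on top: 60 long (x), 12 thick (y), from 40 to 68 above the underside. The point: its centre, 34 above the underside; z up. Each end is a block 34 long; the waist between is 38 wide. Same after a half turn about z. 0.25 kg. All alike, any fits any bay; one may be absent
- ink_d_mid (a point): grey ink cartridge, 110 mm long (its x), 52 wide, 40 high, plus a grip fin on top: 60 long (x), 12 thick (y), from 40 to 68 above the underside. The point: its centre, 34 above the underside; z up. Each end is a block 34 long; the waist between is 38 wide. Same after a half turn about z. 0.25 kg. All alike, any fits any bay; one may be absent
- dock: fixed cartridge dock with four bays side by side, 71 mm apart; same axes as the bays. The walls beside each bay are 57 mm apart, 14 thick, 30 high above the bay floor, from bay x = -15 mm to the end stop at +56.5; their front ends are rounded (radius 7, reaching -22). Open on top. The housing behind the stop is 46 high above the bench. Origin: on the bench, midway between the bay points
- bay_0 (a point): bay, rightmost of the four seen from the robot. The point lies on the bay floor (6 mm above the bench), where the middle of the underside of a fully home cartridge comes (1.5 mm short of the end stop). z up; x is the direction in which a cartridge slides in, lengthwise. The floor runs out in front to x = -130 mm
- catch_0 (a joint): spring catch in the left (+y) wall of bay_0: 0 at rest with its steel tooth 8 mm out of the wall, to 0.011 m when pushed into the wall (1.5 N at rest, 500 N/m). Tooth: ramp from bay x = -16 to 8 mm, square back at 18. It snaps out again behind the cartridge's leading block
- bay_1 (a point): bay, second from right of the four seen from the robot. The point lies on the bay floor (6 mm above the bench), where the middle of the underside of a fully home cartridge comes (1.5 mm short of the end stop). z up; x is the direction in which a cartridge slides in, lengthwise. The floor runs out in front to x = -130 mm
- catch_1 (a joint): spring catch in the left (+y) wall of bay_1: 0 at rest with its steel tooth 8 mm out of the wall, to 0.011 m when pushed into the wall (1.5 N at rest, 500 N/m). Tooth: ramp from bay x = -16 to 8 mm, square back at 18. It snaps out again behind the cartridge's leading block
- bay_2 (a point): bay, third from right of the four seen from the robot. The point lies on the bay floor (6 mm above the bench), where the middle of the underside of a fully home cartridge comes (1.5 mm short of the end stop). z up; x is the direction in which a cartridge slides in, lengthwise. The floor runs out in front to x = -130 mm
- catch_2 (a joint): spring catch in the left (+y) wall of bay_2: 0 at rest with its steel tooth 8 mm out of the wall, to 0.011 m when pushed into the wall (1.5 N at rest, 500 N/m). Tooth: ramp from bay x = -16 to 8 mm, square back at 18. It snaps out again behind the cartridge's leading block
- bay_3 (a point): bay, leftmost of the four seen from the robot. The point lies on the bay floor (6 mm above the bench), where the middle of the underside of a fully home cartridge comes (1.5 mm short of the end stop). z up; x is the direction in which a cartridge slides in, lengthwise. The floor runs out in front to x = -130 mm
- catch_3 (a joint): spring catch in the left (+y) wall of bay_3: 0 at rest with its steel tooth 8 mm out of the wall, to 0.011 m when pushed into the wall (1.5 N at rest, 500 N/m). Tooth: ramp from bay x = -16 to 8 mm, square back at 18. It snaps out again behind the cartridge's leading block
- tray: fixed shallow coding tray; origin at the centre of its underside, x away from the robot. Inside 250 mm (x) by 360 mm (y); rubber floor 6 mm above the bench, rims 16 mm above the bench; beyond the far rim a white print bar 30 mm high
- flask_a_mid (a point): small dark bottle lying in the tray: a cylinder of radius 25 mm, 90 long, then neck and black cap (cap end 90 mm from the point). The point: centre of the cylinder, on its axis; y: along the bottle to the cap; z: out through the middle of its cream paper label (62 mm long, 80 degrees of the round). 0.22 kg. Rolls, soon stops by itself.
- flask_b_mid (a point): small dark bottle lying in the tray: a cylinder of radius 25 mm, 90 long, then neck and black cap (cap end 90 mm from the point). The point: centre of the cylinder, on its axis; y: along the bottle to the cap; z: out through the middle of its cream paper label (62 mm long, 80 degrees of the round). 0.22 kg. Rolls, soon stops by itself.
- stood_a: bystander: dark bottle standing on the bench, 54 mm across, 150 mm high; origin at its underside, z up
- stood_b: bystander: dark bottle standing on the bench, 54 mm across, 150 mm high; origin at its underside, z up
Mind the look-alikes: they are no part of the job. Leave any blue look-alike of the part that bears ink_a_mid alone. What is shaped like the part that bears ink_d_mid but yellow is not meant.

How it is judged:
By the outcome, as a careful person would: the job done as asked, in the order asked, and still so for the second after the job is handed in, with the robot touching nothing.
Of ink_a, ink_b, ink_c, ink_d only 3 to 4 are there at a start; the rules pass over those that are not, and their reading is None.
At some moment in a run one of ink_a, ink_b, ink_c, ink_d may be knocked a few centimetres aside while the robot is not near it.
Once in a run the grip may slacken for a moment while it holds something.
It also fails if it takes over 210 s, if anything falls off the work surface, if the arm or the gripper's body presses on something with over 40 N, if the wrist force passes 120 N, or if a joint passes its speed limit or range.

### The arm

A 7-joint arm with a two-finger parallel gripper is mounted at the origin on the work surface. World frame = base frame: x ahead of the robot, y to its left, z up, the work surface at z = 0. Lengths are in m, angles in rad, forces in N, time in s.
With the tool pointing down it reaches from about 0.425 to 0.95 m from the base axis. Payload 4.7 kg.
Tool frame: the origin (TCP) lies between the finger pads; the fingertips stand 25 mm ahead of it and the grasp point (between the pads) lies 6 mm ahead of it; z points along the fingers, y is the direction in which the jaws open and shut (so a half turn about z gives the same grasp; the last joint's range is limited). The gripper opens to 85 mm and grips with 20 to 120 N. Pads are 22 mm wide; open, the fingers measure 114 mm over their backs; the gripper's body (76 mm by 85 mm) begins 54 mm behind the grasp point. The pads swing forward as they close: fully open they stand 13 mm farther back than shut.
Start: joints at [-1.16, 0.469, -0.049, 1.532, 0.024, 1.141, -0.082], TCP at [0.287, 0.611, 0.256] pointing down, gripper open.
Joint ranges: [-2.59, 2.59], [-0.33, 1.99], [-1.39, 1.29], [0.1, 2.45], [-1.04, 4.18], [0.21, 1.99], [-2.66, 2.66]. Speed limits (rad/s): [2.57, 2.57, 3.14, 3.14, 3.14, 3.14, 3.14].

### API

Orientations are given as a unit quaternion [x, y, z, w].
In Python, from workcell import monitor, viewer, arm gives the robot as it stands.
- The arm moves only by the tool arm_command, never from a script. Its argument "moves" is a list of rows, each an object of numbers: "rx", "ry", "rz": the turn, a rotation vector about the tool's x, y, z in degrees; "tx", "ty", "tz": the shift along the tool's x, y, z in cm; "grip": the finger opening in cm, from 0 to 8.54. A call has 1 to 12 rows; each row is the pose to reach, as a shift and turn from the pose measured when the call began, along the tool's axes at that moment; what a row does not reach only later rows make up. A row lasts 1/10 s, in which the tool goes at most 50 mm and 8.59 degrees, less where a joint would pass 70% of its speed; a pose out of reach is approached as far as the arm can. A call with a gripper value outside its range is refused whole. The fingers move at their own pace and stop on an object; "force" is the grip in N (left out, the last holds). Time passes only in rows, so rows that repeat a pose let the fingers close. It gives the time, the measured TCP pose, the force and the opening at its end, in the units of the state.
- monitor.state(): the state, without advancing time (a new reading comes with each control period).
- viewer.capture(name): name is "scene" or "top"; returns the picture (384x512x3 uint8, red, green, blue); there is no depth.
- viewer.camera_info(name): a dict with "vertical_fov" (degrees; the focal length in pixels is half the picture's height over the tangent of half this angle, whatever the lens; pixels are square), "cx", "cy" (the principal point, pixels), "position" and "rotation" of the camera in the world. Camera axes: x right, y up, looking along -z (the intrinsics and any distortion apply to the point x, -y, -z); pixel columns grow to the right and rows downward; lengths in m; the calibration is good to about 2 mm. A picture is of the moment at which its call begins. camera_info takes no time and is no camera call.
- arm.close_job(): hands the job in, once; it reports no verdict.
The state is a dict: "clock": time; "joint_positions": joint angles; "joint_vel": joint speeds; "effort": joint torques, N m; "eef_pos": TCP position; "tool_rot": TCP orientation; "force": force on the tool from outside, world axes, zero at the start; "wrist_torque": the same for the moment, N m; "width": opening from 0.0 (shut) to 1.0 (fully open).
Only numpy, scipy, OpenCV 4.12 (cv2) and the standard library are available. Lean on these libraries where they do the work, as an engineer would, in place of code of your own. Each camera call takes 0.05 s, during which the arm holds its last target.

## Working session

There is one attempt and no reset: what is moved stays moved. The work goes in short steps, Python scripts to look and compute and a tool call to move; the robot and the scene stay as the last step left them, time stands still between calls to the robot, and variables do not carry over. Pictures are saved under pics/ and viewed, and the job is handed in when it is done.

Besides the shell and the picture viewer there is one more tool, called after "Emit:" as name([rows], argument=value, ...), one row to a line, values as JSON. arm_command: Moves the arm, as the interface text tells. Its arguments: {"type":"object","properties":{"moves":{"type":"array","items":{"type":"object","properties":{"rx":{"type":"number"},"ry":{"type":"number"},"rz":{"type":"number"},"tx":{"type":"number"},"ty":{"type":"number"},"tz":{"type":"number"},"grip":{"type":"number"}}}},"force":{"type":"number"}},"required":["moves"]}

```bash
ls; mkdir -p pics; python3 - <<'E'
from workcell import monitor, viewer, arm
import cv2
s=monitor.state(); print(s)
for n in("scene","top"):
    i=viewer.camera_info(n); print(n,i)
    im=viewer.capture(n); cv2.imwrite(f"pics/{n}0.png",im[:,:,::-1])
E
```

```text
pics
{'clock': 0.0, 'joint_positions': array([-1.15991012,  0.46942961, -0.04864581,  1.53372622,  0.02410267,
        1.14098475, -0.08230513]), 'joint_vel': array([-0.00157442, -0.00042247, -0.0002406 , -0.00108275,  0.00031619,
        0.00067538,  0.00082458]), 'effort': array([ 3.91477442e-04, -5.10329354e+01, -4.67049843e-02, -2.37704748e+01,
        1.06543882e-02,  7.69122038e-03,  6.11369771e-06]), 'eef_pos': array([0.28710734, 0.61028957, 0.25525583]), 'tool_rot': array([ 2.18089230e-01,  9.75928340e-01, -9.62783972e-04, -1.88331648e-04]), 'force': array([-0.08329413, -0.03301985,  0.79203164]), 'wrist_torque': array([-0.00799071,  0.00565103,  0.01444123]), 'width': 1.001504130930117}
scene {'vertical_fov': 50.8672213995612, 'cx': 259.2522143355424, 'cy': 187.23016480871928, 'position': array([1.08131599, 0.7712502 , 1.36014236]), 'rotation': array([0.10203197, 0.26982663, 0.89738387, 0.33389407])}
top {'vertical_fov': 49.313532195107214, 'cx': 260.31241373080354, 'cy': 195.1292805499007, 'position': array([0.23136662, 0.11768171, 1.62642618]), 'rotation': array([-0.05655419,  0.05669339,  0.71199444, -0.69760404])}
```

View pics/scene0.png

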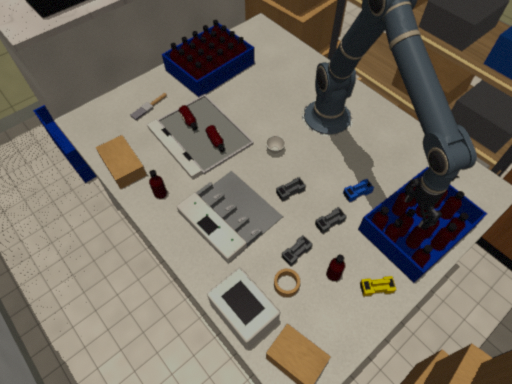

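View pics/top0.png

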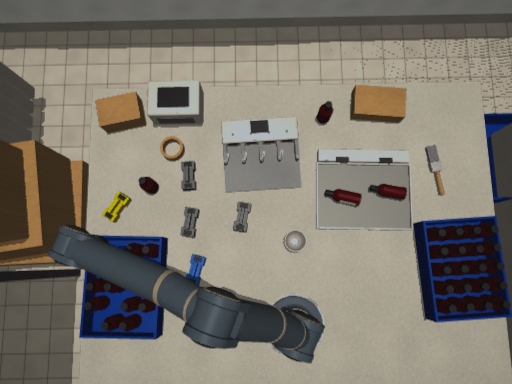

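```bash
cat > h.py <<'E'
import numpy as np, cv2
from scipy.spatial.transform import Rotation as R
from workcell import monitor, viewer, arm
def cam(n):
    i=viewer.camera_info(n); f=192/np.tan(np.radians(i['vertical_fov'])/2)
    return i,f,R.from_quat(i['rotation']).as_matrix()
def ray(n,u,v):
    i,f,M=cam(n)
    d=M@np.array([(u-i['cx'])/f,-(v-i['cy'])/f,-1.]); return np.array(i['position']),d
def onz(n,u,v,z):
    o,d=ray(n,u,v); return o+d*(z-o[2])/d[2]
def proj(n,p):
    i,f,M=cam(n); c=M.T@(np.array(p)-i['position'])
    return np.array([i['cx']+f*c[0]/-c[2], i['cy']-f*c[1]/-c[2]])
def crop(im,x0,y0,x1,y1,s,name):
    c=cv2.resize(im[y0:y1,x0:x1],None,fx=s,fy=s,interpolation=cv2.INTER_CUBIC)
    cv2.imwrite("pics/"+name,c)
def load(f): return cv2.imread("pics/"+f)
E
python3 - <<'E'
from h import *
print(cam("top")[0].keys())
print(onz("top",260,150,0.0),onz("scene",230,215,0.0))
crop(load("top0.png"),90,110,320,290,3.4,"t0a.png")
crop(load("top0.png"),305,140,425,235,6,"t0b.png")
crop(load("scene0.png"),140,90,260,175,6,"s0b.png")
crop(load("scene0.png"),170,165,400,310,3.4,"s0a.png")
E
```

```text
dict_keys(['vertical_fov', 'cx', 'cy', 'position', 'rotation'])
[0.67762739 0.11220515 0.        ] [0.6583614  0.11578162 0.        ]
```

View pics/t0a.png

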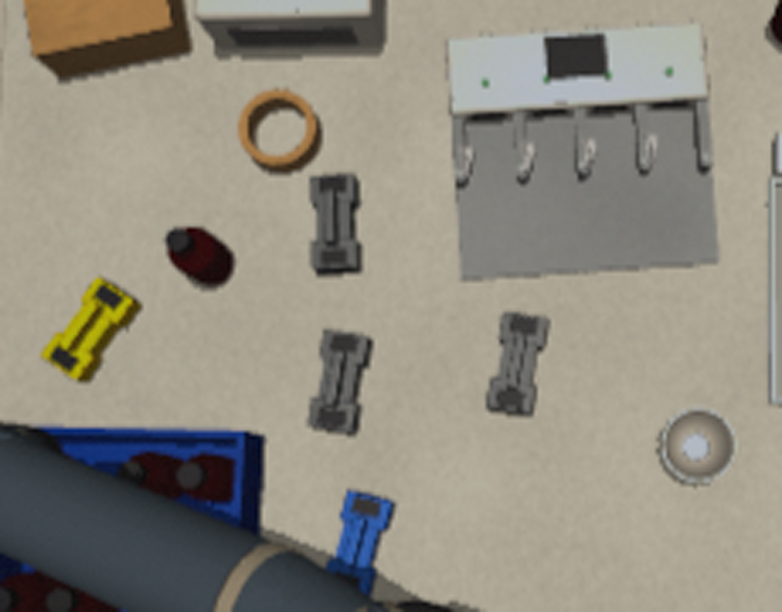

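View pics/t0b.png

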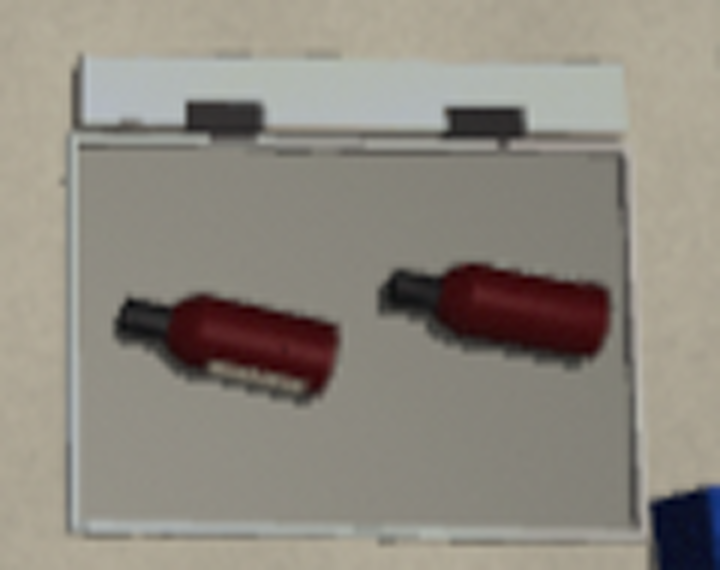

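View pics/s0b.png

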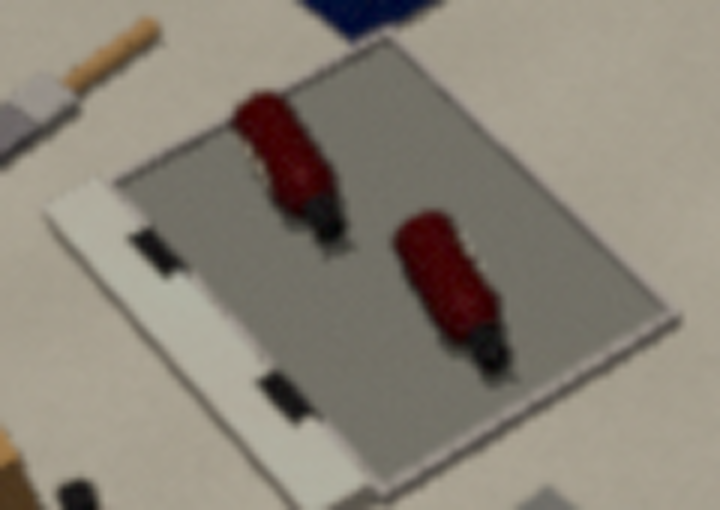

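View pics/s0a.png

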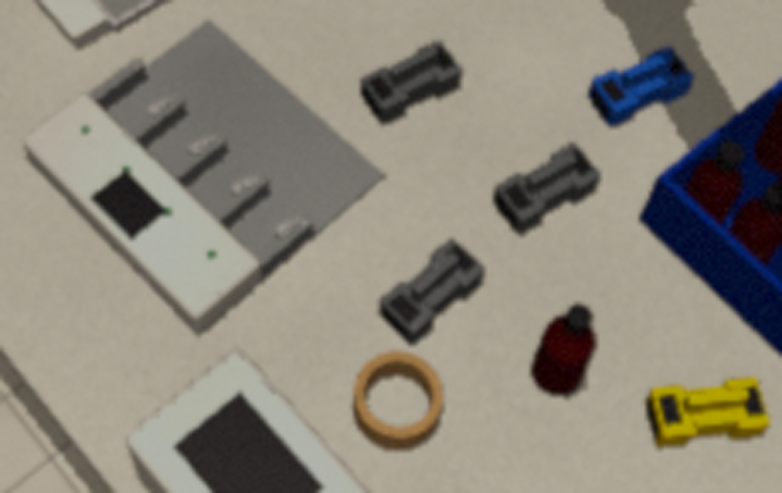

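```bash
python3 - <<'E'
from h import *
im=load("top0.png")
crop(im,215,115,310,200,8,"t0d.png")
crop(im,170,155,255,240,8,"t0c.png")
im=load("scene0.png")
crop(im,172,165,290,265,6.5,"s0d.png")
crop(im,270,170,352,272,5.5,"s0c.png")
E
```

```text
(no output)
```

View pics/t0d.png

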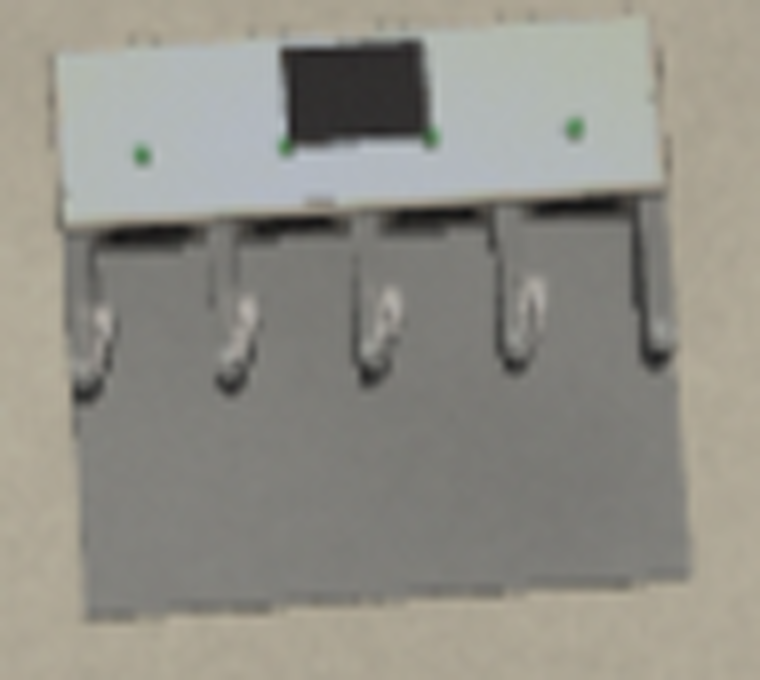

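View pics/t0c.png

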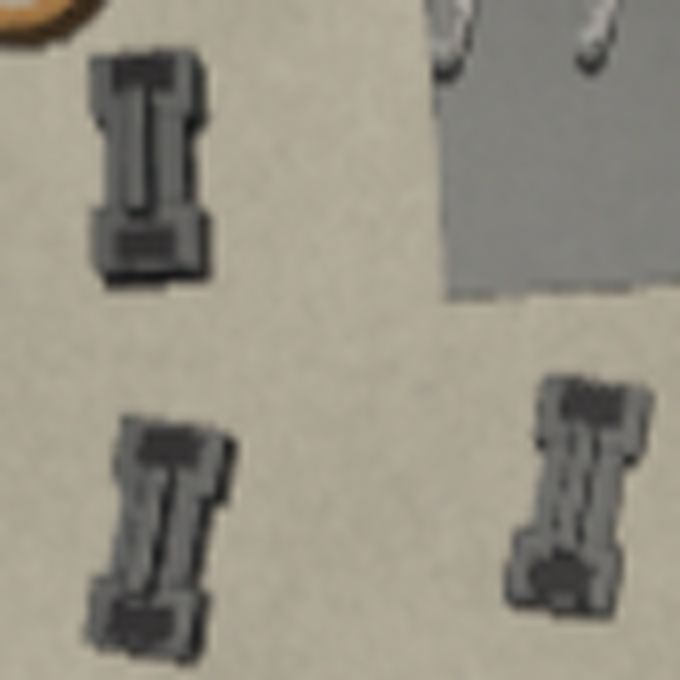

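View pics/s0d.png

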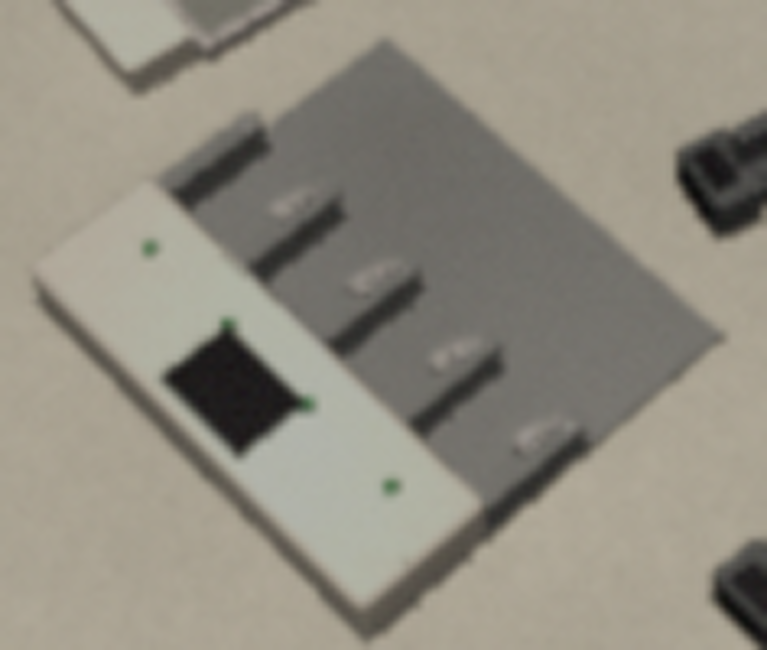

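View pics/s0c.png

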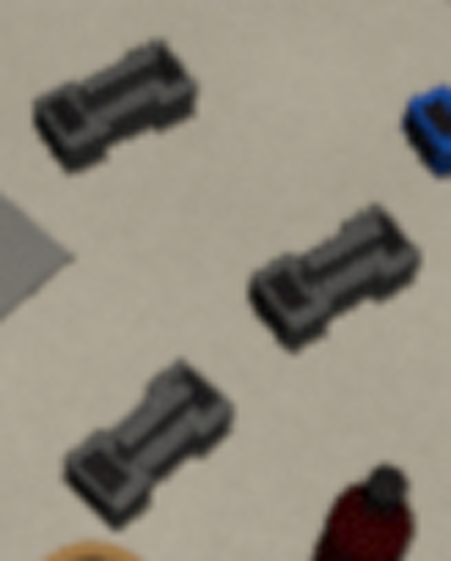

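```bash
cat >> h.py <<'E'
def edge(im,p0,p1,w=3,n=60):
    """subpixel line through strongest gradient near segment; returns point,dir"""
    g=cv2.cvtColor(im,cv2.COLOR_BGR2GRAY).astype(np.float32)
    p0=np.array(p0,float);p1=np.array(p1,float);d=(p1-p0);L=np.linalg.norm(d);d/=L;nn=np.array([-d[1],d[0]])
    t=np.arange(-w,w+.01,.25);pts=[]
    for a in np.linspace(0.06*L,0.94*L,n):
        q=p0+a*d+t[:,None]*nn
        pr=cv2.remap(g,q[:,0].astype(np.float32)[None],q[:,1].astype(np.float32)[None],cv2.INTER_LINEAR)[0]
        pr=cv2.GaussianBlur(pr[None],(0,0),2)[0]
        gr=np.abs(np.gradient(pr)); gr2=gr**2; k=np.argmax(gr); s=slice(max(0,k-4),k+5)
        pts.append(p0+a*d+nn*(gr2[s]*t[s]).sum()/gr2[s].sum())
    pts=np.array(pts,np.float32)
    vx,vy,x,y=cv2.fitLine(pts,cv2.DIST_HUBER,0,.01,.01).ravel()
    r=np.abs((pts-[x,y])@np.array([-vy,vx]))
    return np.array([x,y]),np.array([vx,vy]),np.median(r)
def isect(a,b):
    A=np.array([a[1],-b[1]]).T; s=np.linalg.solve(A,b[0]-a[0]); return a[0]+s[0]*a[1]
def c2i(u,v,x0,y0,s): return ((u+.5)/s-.5+x0,(v+.5)/s-.5+y0)
def blobs(mask,lo,hi,w=None):
    n,l,st,ce=cv2.connectedComponentsWithStats(mask.astype(np.uint8)); out=[]
    for k in range(1,n):
        if lo<=st[k,4]<=hi: out.append((st[k,4],ce[k].round(2).tolist()))
    return out
E
python3 - <<'E'
from h import *
top=load("top0.png");sc=load("scene0.png")
def greens(im,box):
    x0,y0,x1,y1=box; c=im[y0:y1,x0:x1].astype(float)
    e=c[:,:,1]-np.maximum(c[:,:,0],c[:,:,2]); m=e>12
    n,l,st,ce=cv2.connectedComponentsWithStats(m.astype(np.uint8));o=[]
    for k in range(1,n):
        cx,cy=ce[k]; X,Y=np.meshgrid(np.arange(c.shape[1]),np.arange(c.shape[0])); w=np.clip(e-6,0,None)*((X-cx)**2+(Y-cy)**2<6)
        o.append(((w*X).sum()/w.sum()+x0,(w*Y).sum()/w.sum()+y0))
    return o
for n,im,b in(("top",top,(215,115,310,140)),("scene",sc,(172,190,250,250))):
    for g in sorted(greens(im,b)): print(n,np.round(g,2),onz(n,*g,0.046).round(4))
# floor
F=lambda u,v:c2i(u,v,215,115,8)
fl=edge(top,F(76,420),F(88,615)); fr=edge(top,F(680,380),F(690,575)); ff=edge(top,F(90,615),F(690,580))
print([x[2] for x in(fl,fr,ff)])
for z in(0,.006): print("top floor",z,onz("top",*isect(fl,ff),z).round(4),onz("top",*isect(fr,ff),z).round(4))
G=lambda u,v:c2i(u,v,172,165,6.5)
sf=edge(sc,G(387,42),G(720,335)); sl=edge(sc,G(720,335),G(590,450)); sr=edge(sc,G(387,42),G(270,120))
print([x[2] for x in(sf,sl,sr)])
for z in(0,.006): print("scene floor",z,onz("scene",*isect(sl,sf),z).round(4),onz("scene",*isect(sr,sf),z).round(4))
# housing top
hf=edge(top,F(55,52),F(645,15));hl=edge(top,F(55,52),F(65,220));hr=edge(top,F(645,15),F(662,185));hn=edge(top,F(66,220),F(662,187))
for a,b in((hl,hf),(hr,hf),(hl,hn),(hr,hn)): print("top housing",onz("top",*isect(a,b),.046).round(4))
E
```

```text
top [232.25 133.87] [0.7324 0.2198 0.046 ]
top [250.19 132.81] [0.7353 0.1494 0.046 ]
top [268.57 131.51] [0.7391 0.0772 0.046 ]
top [286.47 130.38] [0.7422 0.0069 0.046 ]
scene [194.5  202.59] [0.7412 0.0073 0.046 ]
scene [206.6  214.25] [0.7369 0.0783 0.046 ]
scene [218.87 226.62] [0.7341 0.1495 0.046 ]
scene [231.59 239.41] [0.7312 0.2205 0.046 ]
[np.float32(0.08295752), np.float32(0.05843135), np.float32(0.13920572)]
top floor 0 [0.5079 0.2534 0.    ] [ 0.5219 -0.0473  0.    ]
top floor 0.006 [0.5069 0.2529 0.006 ] [ 0.5208 -0.0467  0.006 ]
[np.float32(0.05932469), np.float32(0.054808468), np.float32(0.030317264)]
scene floor 0 [0.5071 0.2547 0.    ] [ 0.5217 -0.0491  0.    ]
scene floor 0.006 [0.5096 0.257  0.006 ] [ 0.5242 -0.0455  0.006 ]
top housing [0.7852 0.2621 0.046 ]
top housing [ 0.7967 -0.0292  0.046 ]
top housing [0.6958 0.256  0.046 ]
top housing [ 0.7099 -0.0348  0.046 ]
```

```bash
cat > pat.py <<'E'
from h import *
def patch(im,u,v,r=3.2,thr=None):
    g=cv2.cvtColor(im,cv2.COLOR_BGR2GRAY).astype(float); s=8
    x0,y0=int(u)-8,int(v)-8
    c=cv2.resize(g[y0:y0+17,x0:x0+17],None,fx=s,fy=s,interpolation=cv2.INTER_LINEAR)
    X,Y=np.meshgrid((np.arange(17*s)+.5)/s-.5+x0,(np.arange(17*s)+.5)/s-.5+y0)
    for _ in range(4):
        m=(X-u)**2+(Y-v)**2<r*r
        lo,hi=np.percentile(c[m],10),np.percentile(c[m],80); w=m*np.clip((hi-c)/(hi-lo+1e-6),0,1)
        u,v=(w*X).sum()/w.sum(),(w*Y).sum()/w.sum()
    return u,v
def cart(n,im,a,b,refine=True,base=0):
    if refine: a=patch(im,*a);b=patch(im,*b)
    A=onz(n,*a,.04+base);B=onz(n,*b,.04+base)
    if B[0]<A[0]:A,B=B,A
    d=B-A; return ((A+B)/2)[:2].round(4),np.degrees(np.arctan2(d[1],d[0])).round(1),(np.linalg.norm(d)*1e3).round(1),np.round(a,1),np.round(b,1)
E
python3 - <<'E'
from pat import *
top=load("top0.png");sc=load("scene0.png")
T=lambda u,v:c2i(u,v,170,155,8)
S=lambda u,v:c2i(u,v,270,170,5.5)
TT={1:((143,72),(147,245)),2:((170,447),(140,622)),3:((597,402),(560,580))}
SS={1:((103,468),(205,395)),2:((288,292),(388,240)),3:((69,112),(172,65))}
for k in TT:
    for rf in(False,True):
        print(k,"top",cart("top",top,*[T(*p) for p in TT[k]],rf))
        print(k,"sc ",cart("scene",sc,*[S(*p) for p in SS[k]],rf))
E
```

```text
1 top (array([0.5753, 0.3944]), np.float64(1.7), np.float64(85.7), array([187.4, 163.6]), array([187.9, 185.2]))
1 sc  (array([0.5722, 0.3984]), np.float64(-4.0), np.float64(86.2), array([288.3, 254.7]), array([306.9, 241.4]))
1 top (array([0.5752, 0.3944]), np.float64(0.0), np.float64(84.2), array([187.8, 163.8]), array([187.6, 185. ]))
1 sc  (array([0.5741, 0.3978]), np.float64(-1.8), np.float64(83.5), array([288.4, 255. ]), array([305.8, 241.5]))
2 top (array([0.3925, 0.3883]), np.float64(-9.3), np.float64(84.3), array([190.8, 210.4]), array([187.1, 232.3]))
2 sc  (array([0.3925, 0.3915]), np.float64(-11.5), np.float64(82.5), array([322. , 222.7]), array([340.1, 213.2]))
2 top (array([0.392 , 0.3891]), np.float64(-8.9), np.float64(84.0), array([190.5, 210.6]), array([186.9, 232.4]))
2 sc  (array([0.3924, 0.3909]), np.float64(-12.0), np.float64(82.5), array([321.8, 222.5]), array([340.1, 213.2]))
3 top (array([0.4092, 0.1866]), np.float64(-12.5), np.float64(86.9), array([244.2, 204.8]), array([239.6, 227.1]))
3 sc  (array([0.4048, 0.1896]), np.float64(-12.6), np.float64(85.7), array([282.1, 190. ]), array([300.9, 181.4]))
3 top (array([0.4099, 0.1879]), np.float64(-12.7), np.float64(81.9), array([243.8, 205.3]), array([239.3, 226.2]))
3 sc  (array([0.4099, 0.1889]), np.float64(-12.0), np.float64(81.3), array([281.6, 190.4]), array([299.3, 182.1]))
```

```bash
cat > go.py <<'E'
from h import *
import sys
def plan(x,y,z,yaw=None,axis='y'):
    """yaw: desired world yaw (deg) of tool y axis (mod 180)"""
    s=monitor.state(); Rc=R.from_quat(s['tool_rot']).as_matrix(); p=np.array(s['eef_pos'])
    cy=np.degrees(np.arctan2(Rc[1,1],Rc[0,1]))
    if yaw is None: yaw=cy
    dy=(yaw-cy+90)%180-90; t=np.radians(cy+dy)
    yv=np.array([np.cos(t),np.sin(t),0]); zv=np.array([0,0,-1.]); xv=np.cross(yv,zv)
    Rd=np.array([xv,yv,zv]).T
    rv=np.degrees(R.from_matrix(Rc.T@Rd).as_rotvec()); d=Rc.T@(np.array([x,y,z])-p)*100
    print("t",round(s['clock'],2),"at",p.round(4),"yaw",cy.round(2),"j7",s['joint_positions'][6].round(2),"F",np.round(s['force'],1),"w",round(s['width'],3))
    print("  -> t(cm)",d.round(2),"r(deg)",rv.round(2))
if __name__=="__main__":
    a=[None if v=='-' else float(v) for v in sys.argv[1:]]
    for k in range(0,len(a),4): plan(*a[k:k+4])
E
python3 go.py 0.409 0.188 0.20 77.5 0.409 0.188 0.11 77.5
```

```text
t 0.1 at [0.2872 0.6103 0.2553] yaw 64.8 j7 -0.08 F [0.2 0.5 0.3] w 1.002
  -> t(cm) [-29.   -33.02   5.6 ] r(deg) [-1.00e-01 -1.00e-02 -1.27e+01]
t 0.1 at [0.2872 0.6103 0.2553] yaw 64.8 j7 -0.08 F [0.2 0.5 0.3] w 1.002
  -> t(cm) [-29.  -33.   14.6] r(deg) [-1.00e-01 -1.00e-02 -1.27e+01]
```

Emit:
arm_command([
  {"tx": -4, "ty": -4.5, "tz": 1, "rz": -6},
  {"tx": -8, "ty": -9, "tz": 2, "rz": -12.7},
  {"tx": -12, "ty": -13.5, "tz": 3, "rz": -12.7},
  {"tx": -16, "ty": -18, "tz": 4, "rz": -12.7},
  {"tx": -20, "ty": -22.5, "tz": 5, "rz": -12.7},
  {"tx": -24, "ty": -27, "tz": 5.6, "rz": -12.7},
  {"tx": -29, "ty": -33, "tz": 5.6, "rz": -12.7, "grip": 5},
  {"tx": -29, "ty": -33, "tz": 5.6, "rz": -12.7, "grip": 5},
  {"tx": -29, "ty": -33, "tz": 5.6, "rz": -12.7, "grip": 5},
  {"tx": -29, "ty": -33, "tz": 5.6, "rz": -12.7, "grip": 5},
])

```text
$.moves[0]: bad value
```

```bash
python3 - <<'E'
from h import *
for n in("scene","top"):
    im=viewer.capture(n)[:,:,::-1].copy(); cv2.imwrite(f"pics/{n}1.png",im)
crop(load("scene1.png"),180,20,500,290,2.4,"s1a.png")
crop(load("top1.png"),60,100,340,310,2.8,"t1a.png")
E
python3 go.py 0.409 0.188 0.11 77.5
```

```text
t 0.2 at [0.2873 0.6105 0.2557] yaw 64.8 j7 -0.08 F [-0.1 -0.7 -0.8] w 1.003
  -> t(cm) [-29.   -33.03  14.61] r(deg) [ -0.07  -0.   -12.7 ]
```

View pics/s1a.png

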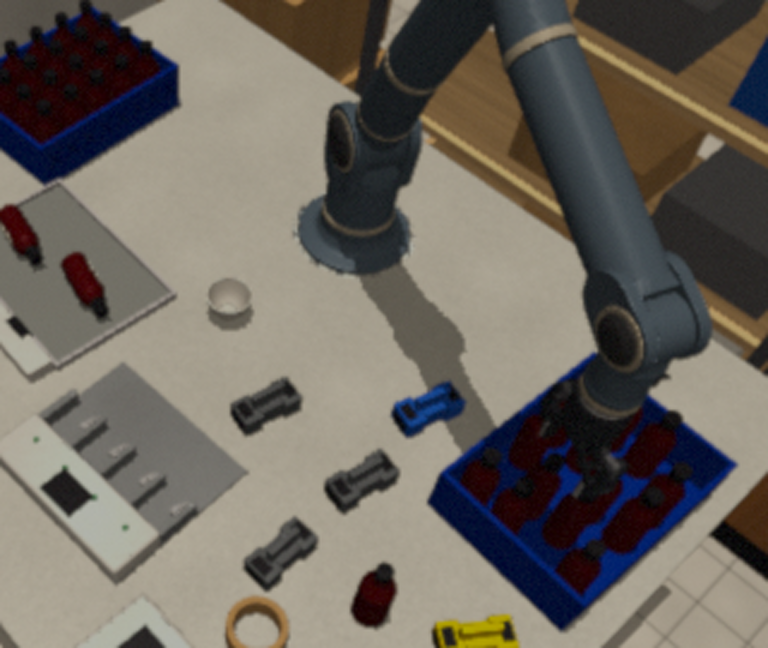

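View pics/t1a.png

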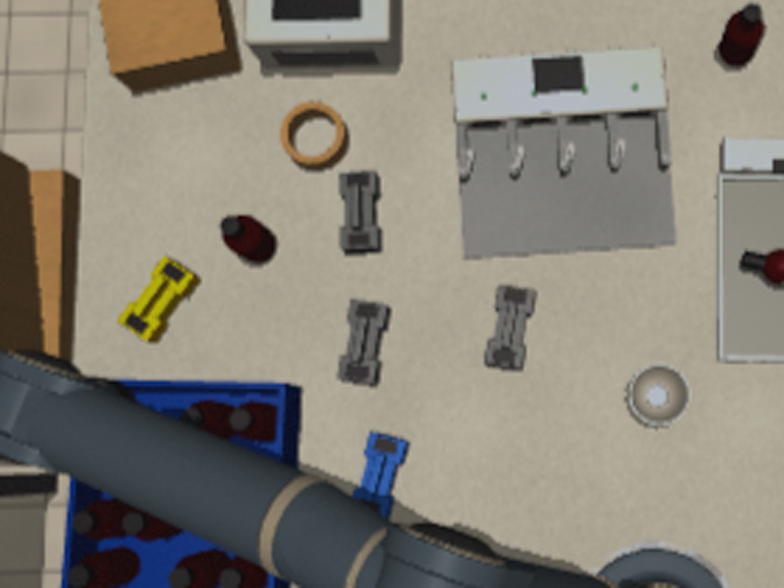

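Emit:
arm_command([
  {"tx": -4, "ty": -4.5, "tz": 0, "rx": 0, "ry": 0, "rz": -6, "grip": 8.5},
  {"tx": -8, "ty": -9, "tz": 0, "rx": 0, "ry": 0, "rz": -12.7, "grip": 8.5},
  {"tx": -12, "ty": -13.5, "tz": 2, "rx": 0, "ry": 0, "rz": -12.7, "grip": 8.5},
  {"tx": -16, "ty": -18, "tz": 4, "rx": 0, "ry": 0, "rz": -12.7, "grip": 8.5},
  {"tx": -20, "ty": -22.5, "tz": 5, "rx": 0, "ry": 0, "rz": -12.7, "grip": 5},
  {"tx": -24, "ty": -27, "tz": 5.6, "rx": 0, "ry": 0, "rz": -12.7, "grip": 5},
  {"tx": -29, "ty": -33, "tz": 5.6, "rx": 0, "ry": 0, "rz": -12.7, "grip": 5},
  {"tx": -29, "ty": -33, "tz": 5.6, "rx": 0, "ry": 0, "rz": -12.7, "grip": 5},
  {"tx": -29, "ty": -33, "tz": 5.6, "rx": 0, "ry": 0, "rz": -12.7, "grip": 5},
  {"tx": -29, "ty": -33, "tz": 5.6, "rx": 0, "ry": 0, "rz": -12.7, "grip": 5},
])

```text
clock: 1.2
eef_pos: [0.4101, 0.1818, 0.1997]
tool_rot: [0.114, 0.993, -0.002, -0.0]
force: [-0.6, 0.2, -0.1]
width: 0.587
```

```bash
python3 go.py 0.409 0.188 0.11 77.5
```

```text
t 1.2 at [0.4101 0.1818 0.1997] yaw 76.88 j7 0.84 F [-0.6  0.2 -0.1] w 0.587
  -> t(cm) [0.25 0.62 8.96] r(deg) [-0.24 -0.02 -0.62]
```

Emit:
arm_command([
  {"tx": 0.2, "ty": 0.6, "tz": 4, "rx": 0, "ry": 0, "rz": -0.6, "grip": 4},
  {"tx": 0.2, "ty": 0.6, "tz": 8, "rx": 0, "ry": 0, "rz": -0.6, "grip": 4},
  {"tx": 0.2, "ty": 0.6, "tz": 8, "rx": 0, "ry": 0, "rz": -0.6, "grip": 4},
  {"tx": 0.2, "ty": 0.6, "tz": 8, "rx": 0, "ry": 0, "rz": -0.6, "grip": 4},
  {"tx": 0.2, "ty": 0.6, "tz": 8, "rx": 0, "ry": 0, "rz": -0.6, "grip": 4},
])

```text
clock: 1.7
eef_pos: [0.4106, 0.1888, 0.1213]
tool_rot: [0.109, 0.994, -0.001, 0.001]
force: [-0.4, -0.1, -0.2]
width: 0.47
```

```bash
python3 go.py 0.409 0.188 0.068 77.5;  python3 - <<'E'
from h import *
for n in("scene","top"):
    im=viewer.capture(n)[:,:,::-1].copy(); cv2.imwrite(f"pics/{n}2.png",im)
s=load("scene2.png")
crop(s,250,140,350,220,7,"s2a.png")
crop(load("top2.png"),60,100,340,310,2.8,"t2a.png")
E
```

```text
t 1.7 at [0.4106 0.1888 0.1213] yaw 77.51 j7 0.85 F [-0.4 -0.1 -0.2] w 0.47
  -> t(cm) [ 0.15 -0.1   5.33] r(deg) [-0.11  0.12  0.01]
```

View pics/s2a.png

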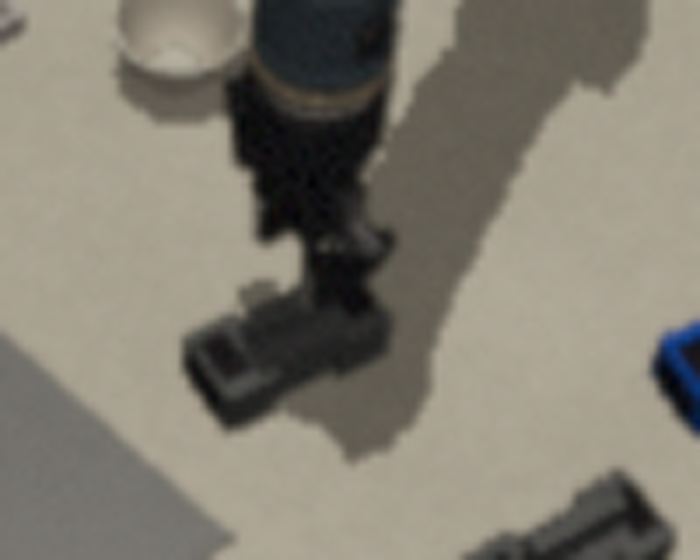

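View pics/t2a.png

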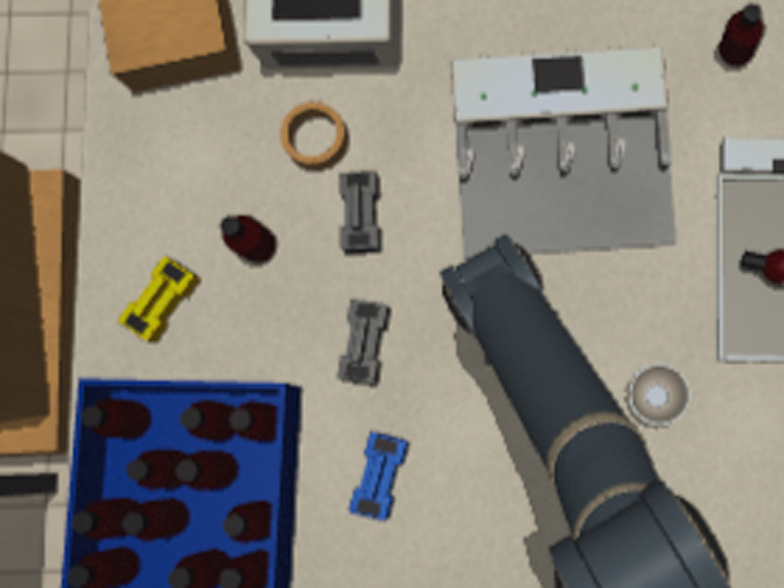

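Emit:
arm_command([
  {"tx": 0.15, "ty": -0.1, "tz": 2, "rx": 0, "ry": 0, "rz": 0, "grip": 4},
  {"tx": 0.15, "ty": -0.1, "tz": 4, "rx": 0, "ry": 0, "rz": 0, "grip": 4},
  {"tx": 0.15, "ty": -0.1, "tz": 5.2, "rx": 0, "ry": 0, "rz": 0, "grip": 4},
  {"tx": 0.15, "ty": -0.1, "tz": 5.2, "rx": 0, "ry": 0, "rz": 0, "grip": 4},
  {"tx": 0.15, "ty": -0.1, "tz": 5.2, "rx": 0, "ry": 0, "rz": 0, "grip": 4},
  {"tx": 0.15, "ty": -0.1, "tz": 5.2, "rx": 0, "ry": 0, "rz": 0, "grip": 0},
  {"tx": 0.15, "ty": -0.1, "tz": 5.2, "rx": 0, "ry": 0, "rz": 0, "grip": 0},
  {"tx": 0.15, "ty": -0.1, "tz": 5.2, "rx": 0, "ry": 0, "rz": 0, "grip": 0},
  {"tx": 0.15, "ty": -0.1, "tz": 5.2, "rx": 0, "ry": 0, "rz": 0, "grip": 0},
  {"tx": 0.15, "ty": -0.1, "tz": 5.2, "rx": 0, "ry": 0, "rz": 0, "grip": 0},
  {"tx": 0.15, "ty": -0.1, "tz": 5.2, "rx": 0, "ry": 0, "rz": 0, "grip": 0},
  {"tx": 0.15, "ty": -0.1, "tz": 5.2, "rx": 0, "ry": 0, "rz": 0, "grip": 0},
], force=60)

```text
clock: 3.0
eef_pos: [0.4097, 0.1883, 0.0703]
tool_rot: [0.109, 0.994, -0.0, 0.002]
force: [-0.3, -0.8, 6.1]
width: 0.126
```

```bash
python3 go.py 0.409 0.188 0.088 77.5
```

```text
t 3.0 at [0.4097 0.1883 0.0703] yaw 77.5 j7 0.86 F [-0.3 -0.8  6.1] w 0.126
  -> t(cm) [ 0.05 -0.05 -1.77] r(deg) [-0.01  0.22 -0.  ]
```

```bash
python3 go.py 0.5597 0.0702 0.095 92.66
```

```text
t 3.0 at [0.4097 0.1883 0.0703] yaw 77.5 j7 0.86 F [-0.3 -0.8  6.1] w 0.126
  -> t(cm) [-17.21  -8.28  -2.4 ] r(deg) [ -0.04   0.22 -15.16]
```

Emit:
arm_command([
  {"tx": 0, "ty": 0, "tz": -1.2, "rx": 0, "ry": 0, "rz": 0, "grip": 0},
  {"tx": 0, "ty": 0, "tz": -2.4, "rx": 0, "ry": 0, "rz": 0, "grip": 0},
  {"tx": -3, "ty": -1.5, "tz": -2.4, "rx": 0, "ry": 0, "rz": -3, "grip": 0},
  {"tx": -6, "ty": -3, "tz": -2.4, "rx": 0, "ry": 0, "rz": -6, "grip": 0},
  {"tx": -9, "ty": -4.5, "tz": -2.4, "rx": 0, "ry": 0, "rz": -9, "grip": 0},
  {"tx": -12, "ty": -6, "tz": -2.4, "rx": 0, "ry": 0, "rz": -12, "grip": 0},
  {"tx": -15, "ty": -7.5, "tz": -2.4, "rx": 0, "ry": 0, "rz": -15, "grip": 0},
  {"tx": -17.2, "ty": -8.3, "tz": -2.4, "rx": 0, "ry": 0, "rz": -15.2, "grip": 0},
  {"tx": -17.2, "ty": -8.3, "tz": -2.4, "rx": 0, "ry": 0, "rz": -15.2, "grip": 0},
  {"tx": -17.2, "ty": -8.3, "tz": -2.4, "rx": 0, "ry": 0, "rz": -15.2, "grip": 0},
  {"tx": -17.2, "ty": -8.3, "tz": -2.4, "rx": 0, "ry": 0, "rz": -15.2, "grip": 0},
])

```text
clock: 4.1
eef_pos: [0.5583, 0.0709, 0.0948]
tool_rot: [-0.024, 1.0, -0.0, 0.001]
force: [0.3, 0.9, -2.5]
width: 0.124
```

```bash
python3 go.py 0.5597 0.0702 0.0775 92.66;  python3 - <<'E'
from h import *
for n in("scene","top"):
    im=viewer.capture(n)[:,:,::-1].copy(); cv2.imwrite(f"pics/{n}3.png",im)
s=load("scene3.png")
crop(s,180,140,290,220,7,"s3a.png")
crop(load("top3.png"),205,110,315,190,7,"t3a.png")
E
```

```text
t 4.1 at [0.5583 0.0709 0.0948] yaw 92.77 j7 1.43 F [ 0.3  0.9 -2.5] w 0.124
  -> t(cm) [-0.13 -0.08  1.73] r(deg) [-0.04  0.12  0.11]
```

View pics/s3a.png

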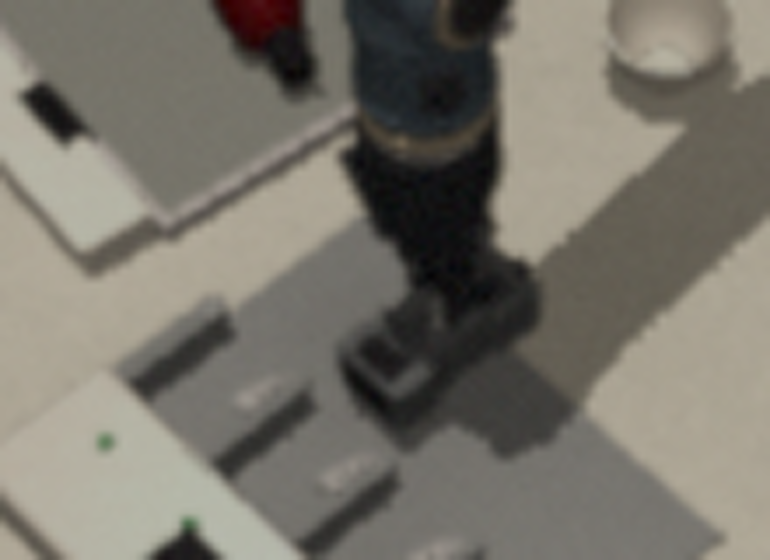

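View pics/t3a.png

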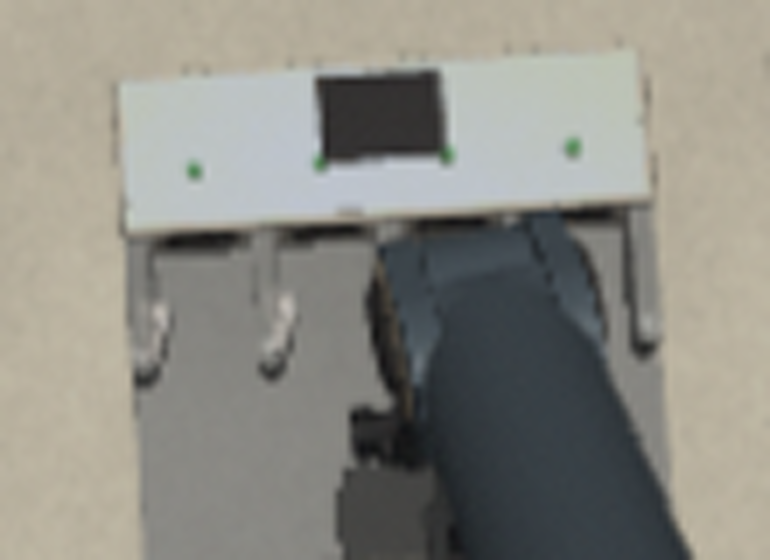

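```bash
cat >> pat.py <<'E'
O=np.array([.646,.1098]);th=np.radians(2.66)
def bay(p):
    d=np.array(p)[:2]-O; c,s=np.cos(th),np.sin(th); return np.array([d[0]*c+d[1]*s,-d[0]*s+d[1]*c])*1000
E
python3 - <<'E'
from pat import *
im=load("scene3.png")
u=c2i(382,355,180,140,7); p=patch(im,*u); print(u,p, bay(onz("scene",*u,.0645))+[0,35.5],bay(onz("scene",*p,.0645))+[0,35.5], bay([.5583,.0709])+[0,35.5])
E
```

```text
(234.14285714285714, 190.28571428571428) (np.float64(234.31824051896672), np.float64(190.5460621421641)) [-49.05334677   0.2012309 ] [-48.75123792   1.55324823] [-89.41081815   0.71199059]
```

Emit:
arm_command([
  {"tx": -0.1, "ty": -0.1, "tz": 0.9, "rx": 0, "ry": 0, "rz": 0.1, "grip": 0},
  {"tx": -0.1, "ty": -0.1, "tz": 1.7, "rx": 0, "ry": 0, "rz": 0.1, "grip": 0},
  {"tx": -0.1, "ty": -0.1, "tz": 1.7, "rx": 0, "ry": 0, "rz": 0.1, "grip": 0},
  {"tx": -0.1, "ty": -0.1, "tz": 1.7, "rx": 0, "ry": 0, "rz": 0.1, "grip": 0},
  {"tx": -0.8, "ty": -0.1, "tz": 1.7, "rx": 0, "ry": 0, "rz": 0.1, "grip": 0},
  {"tx": -1.5, "ty": -0.1, "tz": 1.7, "rx": 0, "ry": 0, "rz": 0.1, "grip": 0},
  {"tx": -2.2, "ty": -0.1, "tz": 1.7, "rx": 0, "ry": 0, "rz": 0.1, "grip": 0},
  {"tx": -2.9, "ty": -0.1, "tz": 1.7, "rx": 0, "ry": 0, "rz": 0.1, "grip": 0},
  {"tx": -3.6, "ty": -0.1, "tz": 1.7, "rx": 0, "ry": 0, "rz": 0.1, "grip": 0},
  {"tx": -4.3, "ty": -0.1, "tz": 1.7, "rx": 0, "ry": 0, "rz": 0.1, "grip": 0},
])

```text
clock: 5.2
eef_pos: [0.6009, 0.0708, 0.0774]
tool_rot: [-0.023, 1.0, -0.001, -0.0]
force: [-3.3, -3.3, -2.8]
width: 0.125
```

```bash
python3 go.py 0.6476 0.0741 0.0775 92.66;python3 -c "
from pat import *
print(bay(monitor.state()['eef_pos'])+[0,35.5])"
```

```text
t 5.2 at [0.6009 0.0708 0.0774] yaw 92.64 j7 1.44 F [-3.3 -3.3 -2.8] w 0.125
  -> t(cm) [-4.68  0.11 -0.01] r(deg) [-0.14 -0.04 -0.02]
[-46.88584399  -1.32103525]
```

Emit:
arm_command([
  {"tx": -0.7, "ty": 0.1, "tz": 0, "rx": 0, "ry": 0, "rz": 0, "grip": 0},
  {"tx": -1.4, "ty": 0.1, "tz": 0, "rx": 0, "ry": 0, "rz": 0, "grip": 0},
  {"tx": -2.1, "ty": 0.1, "tz": 0, "rx": 0, "ry": 0, "rz": 0, "grip": 0},
  {"tx": -2.8, "ty": 0.1, "tz": 0, "rx": 0, "ry": 0, "rz": 0, "grip": 0},
  {"tx": -3.5, "ty": 0.1, "tz": 0, "rx": 0, "ry": 0, "rz": 0, "grip": 0},
  {"tx": -4.1, "ty": 0.1, "tz": 0, "rx": 0, "ry": 0, "rz": 0, "grip": 0},
  {"tx": -4.5, "ty": 0.1, "tz": 0, "rx": 0, "ry": 0, "rz": 0, "grip": 0},
  {"tx": -4.7, "ty": 0.1, "tz": 0, "rx": 0, "ry": 0, "rz": 0, "grip": 0},
  {"tx": -4.7, "ty": 0.1, "tz": 0, "rx": 0, "ry": 0, "rz": 0, "grip": 0},
])

```text
clock: 6.1
eef_pos: [0.6488, 0.0757, 0.0778]
tool_rot: [-0.024, 1.0, -0.0, 0.001]
force: [-0.2, -0.2, -2.8]
width: 0.126
```

```bash
python3 go.py 0.6476 0.0741 0.0775 92.66;python3 -c "
from pat import *
print(bay(monitor.state()['eef_pos'])+[0,35.5])"
```

```text
t 6.1 at [0.6488 0.0757 0.0778] yaw 92.71 j7 1.45 F [-0.2 -0.2 -2.8] w 0.126
  -> t(cm) [ 0.12 -0.16  0.03] r(deg) [-0.03  0.09  0.05]
[1.1844945  1.35215083]
```

Emit:
arm_command([
  {"tx": -0.1, "ty": -0.1, "tz": 0.1, "rx": 0, "ry": 0, "rz": 0, "grip": 0},
  {"tx": -0.2, "ty": -0.1, "tz": 0.1, "rx": 0, "ry": 0, "rz": 0, "grip": 0},
  {"tx": -0.3, "ty": -0.1, "tz": 0.1, "rx": 0, "ry": 0, "rz": 0, "grip": 0},
  {"tx": -0.3, "ty": -0.1, "tz": 0.1, "rx": 0, "ry": 0, "rz": 0, "grip": 0},
])

```text
clock: 6.5
eef_pos: [0.6505, 0.0757, 0.0766]
tool_rot: [-0.024, 1.0, 0.0, -0.001]
force: [-5.0, 1.3, 0.8]
width: 0.127
```

```bash
python3 go.py 0.6476 0.0741 0.0775 92.66;python3 -c "
from pat import *
print(bay(monitor.state()['eef_pos'])+[0,35.5])"
```

```text
t 6.5 at [0.6505 0.0757 0.0766] yaw 92.74 j7 1.45 F [-5.   1.3  0.8] w 0.127
  -> t(cm) [ 0.3  -0.15 -0.09] r(deg) [ 0.02 -0.07  0.08]
[2.94077437 1.25791668]
```

Emit:
arm_command([
  {"tx": 0.2, "ty": 0, "tz": 0, "rx": 0, "ry": 0, "rz": 0, "grip": 0},
  {"tx": 0.4, "ty": 0, "tz": 0, "rx": 0, "ry": 0, "rz": 0, "grip": 0},
  {"tx": 0.6, "ty": 0, "tz": 0, "rx": 0, "ry": 0, "rz": 0, "grip": 0},
  {"tx": 0.6, "ty": 0, "tz": 0, "rx": 0, "ry": 0, "rz": 0, "grip": 0},
])

```text
clock: 6.9
eef_pos: [0.646, 0.0755, 0.0771]
tool_rot: [-0.024, 1.0, 0.0, 0.001]
force: [3.4, -0.0, -4.5]
width: 0.127
```

```bash
python3 go.py 0.6476 0.0741 0.0775 92.66;python3 -c "
from pat import *
print(bay(monitor.state()['eef_pos'])+[0,35.5])"
```

```text
t 6.9 at [0.646  0.0755 0.0771] yaw 92.72 j7 1.45 F [ 3.4 -0.  -4.5] w 0.127
  -> t(cm) [-0.15 -0.14 -0.04] r(deg) [0.04 0.15 0.06]
[-1.59761455  1.20177443]
```

Emit:
arm_command([
  {"tx": -0.2, "ty": 0, "tz": 0, "rx": 0, "ry": 0, "rz": 0, "grip": 0},
  {"tx": -0.45, "ty": 0, "tz": 0, "rx": 0, "ry": 0, "rz": 0, "grip": 0},
  {"tx": -0.45, "ty": 0, "tz": 0, "rx": 0, "ry": 0, "rz": 0, "grip": 0},
  {"tx": -0.4, "ty": 0, "tz": 0, "rx": 0, "ry": 0, "rz": 0, "grip": 4},
  {"tx": -0.4, "ty": 0, "tz": 0, "rx": 0, "ry": 0, "rz": 0, "grip": 4},
  {"tx": -0.4, "ty": 0, "tz": 0, "rx": 0, "ry": 0, "rz": 0, "grip": 4},
  {"tx": -0.4, "ty": 0, "tz": -2, "rx": 0, "ry": 0, "rz": 0, "grip": 4},
  {"tx": -0.4, "ty": 0, "tz": -5, "rx": 0, "ry": 0, "rz": 0, "grip": 4},
  {"tx": -0.4, "ty": 0, "tz": -8, "rx": 0, "ry": 0, "rz": 0, "grip": 4},
  {"tx": -0.4, "ty": 0, "tz": -8, "rx": 0, "ry": 0, "rz": 0, "grip": 4},
])

```text
clock: 7.9
eef_pos: [0.6528, 0.0759, 0.1623]
tool_rot: [-0.024, 1.0, 0.001, 0.006]
force: [0.5, -0.4, 0.1]
width: 0.468
```

```bash
python3 go.py 0.392 0.390 0.145 79.5
```

```text
t 7.9 at [0.6528 0.0759 0.1623] yaw 92.71 j7 1.45 F [ 0.5 -0.4  0.1] w 0.468
  -> t(cm) [24.59 32.6   1.49] r(deg) [ 0.18  0.68 13.21]
```

Emit:
arm_command([
  {"tx": 3, "ty": 4, "tz": 0, "rx": 0, "ry": 0, "rz": 2, "grip": 4},
  {"tx": 6, "ty": 8, "tz": 0, "rx": 0, "ry": 0, "rz": 4, "grip": 4},
  {"tx": 9, "ty": 12, "tz": 0, "rx": 0, "ry": 0, "rz": 6, "grip": 4},
  {"tx": 12, "ty": 16, "tz": 0, "rx": 0, "ry": 0, "rz": 8, "grip": 4},
  {"tx": 15, "ty": 20, "tz": 0, "rx": 0, "ry": 0, "rz": 10, "grip": 4},
  {"tx": 18, "ty": 24, "tz": 0, "rx": 0, "ry": 0, "rz": 12, "grip": 4},
  {"tx": 21, "ty": 28, "tz": 0, "rx": 0, "ry": 0, "rz": 13.2, "grip": 4},
  {"tx": 24, "ty": 32, "tz": 1, "rx": 0, "ry": 0, "rz": 13.2, "grip": 4},
  {"tx": 24.6, "ty": 32.6, "tz": 1.5, "rx": 0, "ry": 0, "rz": 13.2, "grip": 4},
  {"tx": 24.6, "ty": 32.6, "tz": 1.5, "rx": 0, "ry": 0, "rz": 13.2, "grip": 4},
  {"tx": 24.6, "ty": 32.6, "tz": 1.5, "rx": 0, "ry": 0, "rz": 13.2, "grip": 4},
  {"tx": 24.6, "ty": 32.6, "tz": 1.5, "rx": 0, "ry": 0, "rz": 13.2, "grip": 4},
])

```text
clock: 9.1
eef_pos: [0.3938, 0.3882, 0.1451]
tool_rot: [0.093, 0.996, 0.001, 0.006]
force: [0.3, -0.6, -1.0]
width: 0.469
```

```bash
python3 go.py 0.3925 0.390 0.0705 79.5;  python3 - <<'E'
from h import *
for n in("scene","top"):
    im=viewer.capture(n)[:,:,::-1].copy(); cv2.imwrite(f"pics/{n}4.png",im)
s=load("scene4.png")
crop(s,170,150,370,290,3.8,"s4a.png")
crop(load("top4.png"),150,100,340,270,4,"t4a.png")
E
```

```text
t 9.1 at [0.3938 0.3882 0.1451] yaw 79.3 j7 0.51 F [ 0.3 -0.6 -1. ] w 0.469
  -> t(cm) [0.25 0.12 7.46] r(deg) [ 0.24  0.72 -0.2 ]
```

View pics/s4a.png

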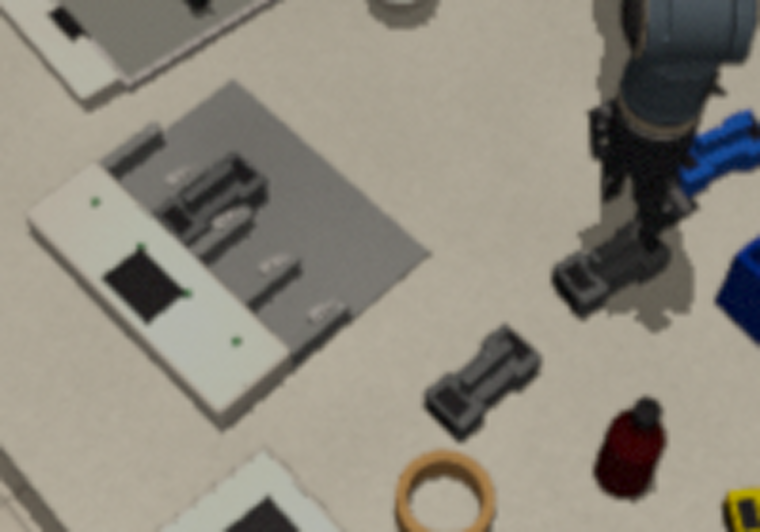

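View pics/t4a.png

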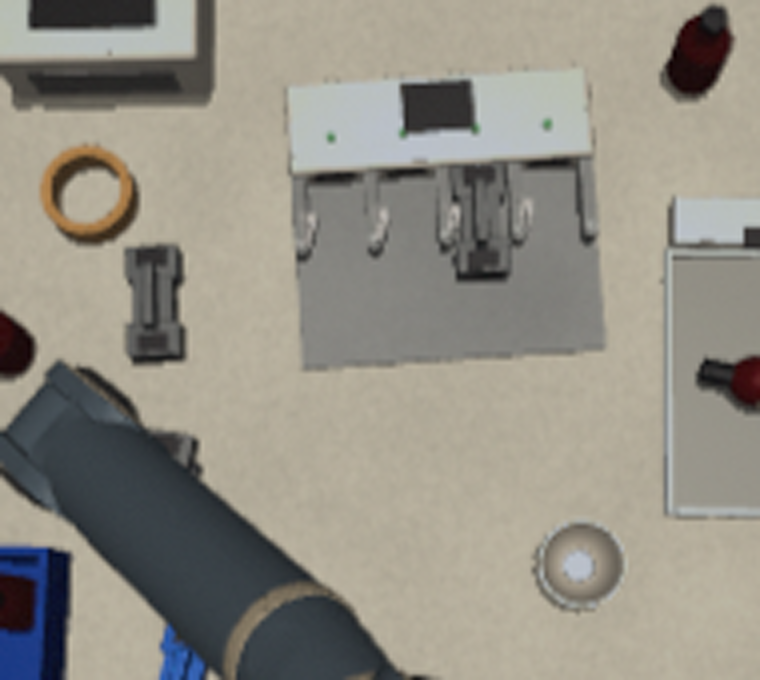

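Emit:
arm_command([
  {"tx": 0.15, "ty": 0.1, "tz": 3, "rx": 0, "ry": 0.5, "rz": -0.3, "grip": 4},
  {"tx": 0.15, "ty": 0.1, "tz": 5.5, "rx": 0, "ry": 0.5, "rz": -0.3, "grip": 4},
  {"tx": 0.15, "ty": 0.1, "tz": 7.4, "rx": 0, "ry": 0.5, "rz": -0.3, "grip": 4},
  {"tx": 0.15, "ty": 0.1, "tz": 7.4, "rx": 0, "ry": 0.5, "rz": -0.3, "grip": 4},
  {"tx": 0.15, "ty": 0.1, "tz": 7.4, "rx": 0, "ry": 0.5, "rz": -0.3, "grip": 4},
  {"tx": 0.15, "ty": 0.1, "tz": 7.4, "rx": 0, "ry": 0.5, "rz": -0.3, "grip": 0},
  {"tx": 0.15, "ty": 0.1, "tz": 7.4, "rx": 0, "ry": 0.5, "rz": -0.3, "grip": 0},
  {"tx": 0.15, "ty": 0.1, "tz": 7.4, "rx": 0, "ry": 0.5, "rz": -0.3, "grip": 0},
  {"tx": 0.15, "ty": 0.1, "tz": 7.4, "rx": 0, "ry": 0.5, "rz": -0.3, "grip": 0},
  {"tx": 0.15, "ty": 0.1, "tz": 7.4, "rx": 0, "ry": 0.5, "rz": -0.3, "grip": 0},
  {"tx": 0.15, "ty": 0.1, "tz": 7.4, "rx": 0, "ry": 0.5, "rz": -0.3, "grip": 0},
  {"tx": 0.15, "ty": 0.1, "tz": 7.4, "rx": 0, "ry": 0.5, "rz": -0.3, "grip": 0},
], force=60)

```text
clock: 10.4
eef_pos: [0.3936, 0.3902, 0.0721]
tool_rot: [0.091, 0.996, 0.003, 0.002]
force: [-0.6, -2.7, 6.6]
width: 0.124
```

```bash
python3 go.py 0.3925 0.390 0.0705 79.5 0.5575 0.1423 0.095 92.66; python3 -c "
from pat import *
print(bay([.5575,.1423])-[0,35.5])"
```

```text
t 10.4 at [0.3936 0.3902 0.0721] yaw 79.6 j7 0.52 F [-0.6 -2.7  6.6] w 0.124
  -> t(cm) [ 0.11 -0.04  0.16] r(deg) [0.31 0.26 0.1 ]
t 10.4 at [0.3936 0.3902 0.0721] yaw 79.6 j7 0.52 F [-0.6 -2.7  6.6] w 0.124
  -> t(cm) [-20.6  -21.41  -2.31] r(deg) [  0.28   0.29 -13.06]
[-86.89634766   1.07218565]
```

Emit:
arm_command([
  {"tx": 0, "ty": 0, "tz": -1.2, "rx": 0, "ry": 0, "rz": 0, "grip": 0},
  {"tx": 0, "ty": 0, "tz": -2.4, "rx": 0, "ry": 0, "rz": 0, "grip": 0},
  {"tx": -3, "ty": -3, "tz": -2.4, "rx": 0, "ry": 0, "rz": -2, "grip": 0},
  {"tx": -6, "ty": -6, "tz": -2.4, "rx": 0, "ry": 0, "rz": -4, "grip": 0},
  {"tx": -9, "ty": -9, "tz": -2.4, "rx": 0, "ry": 0, "rz": -6, "grip": 0},
  {"tx": -12, "ty": -12, "tz": -2.4, "rx": 0, "ry": 0, "rz": -8, "grip": 0},
  {"tx": -15, "ty": -15, "tz": -2.4, "rx": 0, "ry": 0, "rz": -10, "grip": 0},
  {"tx": -18, "ty": -18, "tz": -2.4, "rx": 0, "ry": 0, "rz": -12, "grip": 0},
  {"tx": -20.6, "ty": -21.4, "tz": -2.4, "rx": 0.3, "ry": 0.3, "rz": -13.1, "grip": 0},
  {"tx": -20.6, "ty": -21.4, "tz": -2.4, "rx": 0.3, "ry": 0.3, "rz": -13.1, "grip": 0},
  {"tx": -20.6, "ty": -21.4, "tz": -2.4, "rx": 0.3, "ry": 0.3, "rz": -13.1, "grip": 0},
  {"tx": -20.6, "ty": -21.4, "tz": -2.4, "rx": 0.3, "ry": 0.3, "rz": -13.1, "grip": 0},
])

```text
clock: 11.6
eef_pos: [0.557, 0.1437, 0.0963]
tool_rot: [-0.024, 1.0, 0.0, -0.0]
force: [-0.8, -0.0, -2.4]
width: 0.122
```

```bash
python3 go.py 0.5575 0.1418 0.079 92.66;  python3 - <<'E'
from pat import *
print(bay(monitor.state()['eef_pos'])-[0,35.5])
for n in("scene",):
    im=viewer.capture(n)[:,:,::-1].copy(); cv2.imwrite(f"pics/{n}5.png",im)
s=load("scene5.png")
crop(s,180,150,300,235,6.5,"s5a.png")
E
```

```text
t 11.6 at [0.557  0.1437 0.0963] yaw 92.79 j7 1.26 F [-0.8 -0.  -2.4] w 0.122
  -> t(cm) [-0.04 -0.2   1.73] r(deg) [ 0.04 -0.01  0.13]
[-87.3276491    2.50995454]
```

View pics/s5a.png

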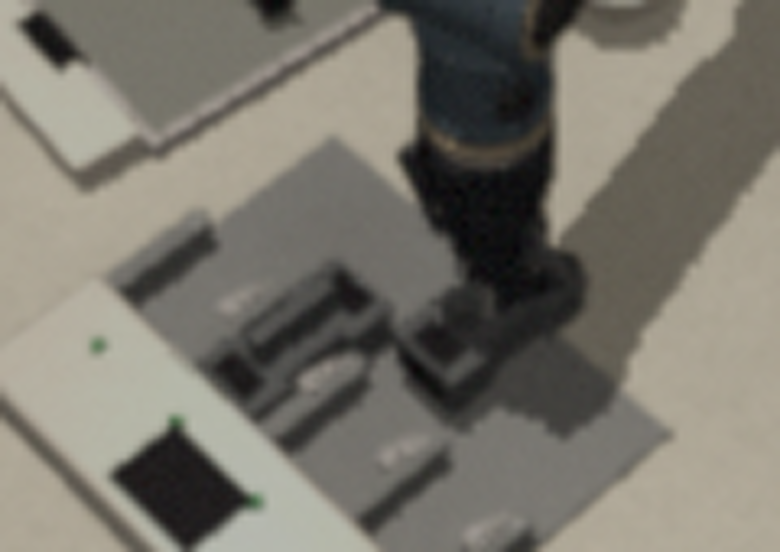

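Emit:
arm_command([
  {"tx": 0, "ty": -0.2, "tz": 0.9, "rx": 0, "ry": 0, "rz": 0.1, "grip": 0},
  {"tx": 0, "ty": -0.2, "tz": 1.75, "rx": 0, "ry": 0, "rz": 0.1, "grip": 0},
  {"tx": 0, "ty": -0.2, "tz": 1.75, "rx": 0, "ry": 0, "rz": 0.1, "grip": 0},
  {"tx": -0.7, "ty": -0.2, "tz": 1.75, "rx": 0, "ry": 0, "rz": 0.1, "grip": 0},
  {"tx": -1.4, "ty": -0.2, "tz": 1.75, "rx": 0, "ry": 0, "rz": 0.1, "grip": 0},
  {"tx": -2.1, "ty": -0.2, "tz": 1.75, "rx": 0, "ry": 0, "rz": 0.1, "grip": 0},
  {"tx": -2.8, "ty": -0.2, "tz": 1.75, "rx": 0, "ry": 0, "rz": 0.1, "grip": 0},
  {"tx": -3.5, "ty": -0.2, "tz": 1.75, "rx": 0, "ry": 0, "rz": 0.1, "grip": 0},
  {"tx": -4.2, "ty": -0.2, "tz": 1.75, "rx": 0, "ry": 0, "rz": 0.1, "grip": 0},
])

```text
clock: 12.55
eef_pos: [0.5979, 0.1428, 0.0781]
tool_rot: [-0.023, 1.0, -0.001, -0.002]
force: [-5.9, -3.8, 1.0]
width: 0.126
```

```bash
python3 go.py 0.6457 0.1455 0.0788 92.66;python3 -c "
from pat import *
print(bay(monitor.state()['eef_pos'])-[0,35.5])"
```

```text
t 12.55 at [0.5979 0.1428 0.0781] yaw 92.69 j7 1.29 F [-5.9 -3.8  1. ] w 0.126
  -> t(cm) [-4.78  0.05 -0.09] r(deg) [-0.08 -0.26  0.03]
[-46.48764284  -0.33623636]
```

Emit:
arm_command([
  {"tx": -0.7, "ty": 0.1, "tz": -0.05, "rx": 0, "ry": 0, "rz": 0, "grip": 0},
  {"tx": -1.4, "ty": 0.1, "tz": -0.05, "rx": 0, "ry": 0, "rz": 0, "grip": 0},
  {"tx": -2.1, "ty": 0.1, "tz": -0.05, "rx": 0, "ry": 0, "rz": 0, "grip": 0},
  {"tx": -2.8, "ty": 0.1, "tz": -0.05, "rx": 0, "ry": 0, "rz": 0, "grip": 0},
  {"tx": -3.5, "ty": 0.1, "tz": -0.05, "rx": 0, "ry": 0, "rz": 0, "grip": 0},
  {"tx": -4.1, "ty": 0.1, "tz": -0.05, "rx": 0, "ry": 0, "rz": 0, "grip": 0},
  {"tx": -4.6, "ty": 0.1, "tz": -0.05, "rx": 0, "ry": 0, "rz": 0, "grip": 0},
  {"tx": -4.9, "ty": 0.1, "tz": -0.05, "rx": 0, "ry": 0, "rz": 0, "grip": 0},
  {"tx": -5.1, "ty": 0.1, "tz": -0.05, "rx": 0, "ry": 0, "rz": 0, "grip": 0},
  {"tx": -5.1, "ty": 0.1, "tz": -0.05, "rx": 0, "ry": 0, "rz": 0, "grip": 0},
])

```text
clock: 13.55
eef_pos: [0.6485, 0.1475, 0.0785]
tool_rot: [-0.024, 1.0, -0.0, -0.003]
force: [-2.9, -0.4, -0.8]
width: 0.124
```

```bash
python3 go.py 0.6457 0.1455 0.0788 92.66;python3 -c "
from pat import *
print(bay(monitor.state()['eef_pos'])-[0,35.5])"
```

```text
t 13.55 at [0.6485 0.1475 0.0785] yaw 92.75 j7 1.31 F [-2.9 -0.4 -0.8] w 0.124
  -> t(cm) [ 0.28 -0.19 -0.03] r(deg) [-0.   -0.3   0.09]
[4.20037982 2.08643073]
```

Emit:
arm_command([
  {"tx": -0.2, "ty": -0.05, "tz": 0, "rx": 0, "ry": 0, "rz": 0, "grip": 0},
  {"tx": -0.2, "ty": -0.05, "tz": 0, "rx": 0, "ry": 0, "rz": 0, "grip": 0},
  {"tx": 0.1, "ty": -0.05, "tz": 0, "rx": 0, "ry": 0, "rz": 0, "grip": 0},
  {"tx": 0.3, "ty": -0.05, "tz": 0, "rx": 0, "ry": 0, "rz": 0, "grip": 0},
  {"tx": 0.5, "ty": -0.05, "tz": 0, "rx": 0, "ry": 0, "rz": 0, "grip": 0},
  {"tx": 0.6, "ty": -0.05, "tz": 0, "rx": 0, "ry": 0, "rz": 0, "grip": 0},
  {"tx": 0.6, "ty": -0.05, "tz": 0, "rx": 0, "ry": 0, "rz": 0, "grip": 0},
])

```text
clock: 14.25
eef_pos: [0.6437, 0.1468, 0.0789]
tool_rot: [-0.024, 1.0, 0.0, -0.001]
force: [3.4, -1.4, -4.3]
width: 0.125
```

```bash
python3 go.py 0.6457 0.1455 0.0788 92.66;python3 -c "
from pat import *
print(bay(monitor.state()['eef_pos'])-[0,35.5])"
```

```text
t 14.25 at [0.6437 0.1468 0.0789] yaw 92.73 j7 1.31 F [ 3.4 -1.4 -4.3] w 0.125
  -> t(cm) [-0.19 -0.13  0.01] r(deg) [ 0.02 -0.12  0.07]
[-0.53266202  1.51926528]
```

Caught (pull resisted). Push home, release, go over cartridge 1.

Emit:
arm_command([
  {"tx": -0.2, "ty": 0, "tz": 0, "rx": 0, "ry": 0, "rz": 0, "grip": 0},
  {"tx": -0.45, "ty": 0, "tz": 0, "rx": 0, "ry": 0, "rz": 0, "grip": 0},
  {"tx": -0.45, "ty": 0, "tz": 0, "rx": 0, "ry": 0, "rz": 0, "grip": 0},
  {"tx": -0.4, "ty": 0, "tz": 0, "rx": 0, "ry": 0, "rz": 0, "grip": 4},
  {"tx": -0.4, "ty": 0, "tz": 0, "rx": 0, "ry": 0, "rz": 0, "grip": 4},
  {"tx": -0.4, "ty": 0, "tz": 0, "rx": 0, "ry": 0, "rz": 0, "grip": 4},
  {"tx": -0.4, "ty": 0, "tz": -2, "rx": 0, "ry": 0, "rz": 0, "grip": 4},
  {"tx": -0.4, "ty": 0, "tz": -5, "rx": 0, "ry": 0, "rz": 0, "grip": 4},
  {"tx": -0.4, "ty": 0, "tz": -8, "rx": 0, "ry": 0, "rz": 0, "grip": 4},
  {"tx": -0.4, "ty": 0, "tz": -8, "rx": 0, "ry": 0, "rz": 0, "grip": 4},
])

```text
clock: 15.25
eef_pos: [0.6509, 0.1481, 0.1643]
tool_rot: [-0.024, 1.0, 0.002, 0.004]
force: [1.0, 0.6, -0.1]
width: 0.467
```

```bash
python3 - <<'E'
from pat import *
for n in("scene","top"):
    im=viewer.capture(n)[:,:,::-1].copy(); cv2.imwrite(f"pics/{n}6.png",im)
s=load("scene6.png"); t=load("top6.png")
crop(s,170,150,370,290,3.8,"s6a.png")
crop(t,150,100,340,270,4,"t6a.png")
print(cart("top",t,(187.8,163.8),(187.6,185)));print(cart("scene",s,(288.4,255),(306,241.4)))
E
python3 go.py 0.5748 0.3955 0.145 90
```

```text
(array([0.5752, 0.3944]), np.float64(-0.3), np.float64(84.2), array([187.8, 163.8]), array([187.6, 185. ]))
(array([0.5742, 0.3981]), np.float64(-1.5), np.float64(84.0), array([288.4, 255.2]), array([305.8, 241.5]))
t 15.35 at [0.6483 0.1474 0.16  ] yaw 92.75 j7 1.31 F [-0.5 -0.2 -0.3] w 0.466
  -> t(cm) [ 6.15 25.13  1.53] r(deg) [0.07 0.   2.75]
```

View pics/s6a.png

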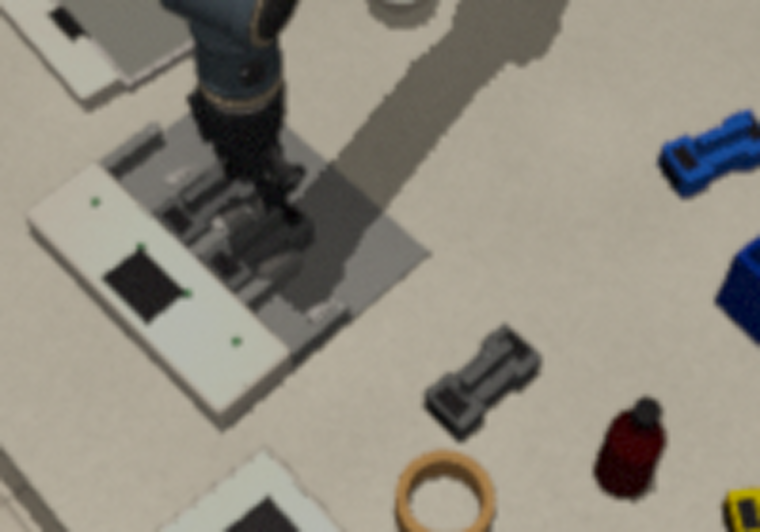

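View pics/t6a.png

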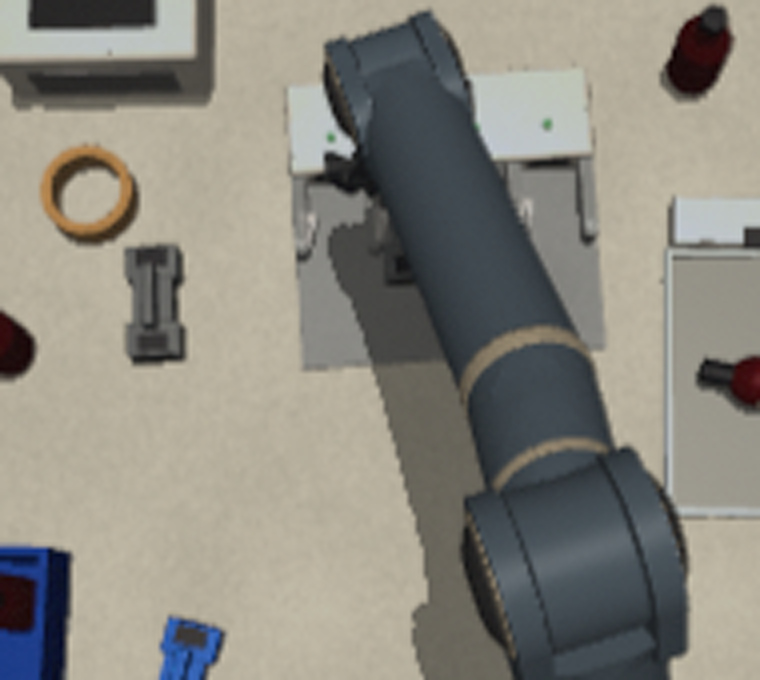

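Emit:
arm_command([
  {"tx": 1, "ty": 4.2, "tz": 0, "rx": 0, "ry": 0, "rz": 1, "grip": 4},
  {"tx": 2, "ty": 8.4, "tz": 0, "rx": 0, "ry": 0, "rz": 2, "grip": 4},
  {"tx": 3, "ty": 12.6, "tz": 0, "rx": 0, "ry": 0, "rz": 3, "grip": 4},
  {"tx": 4, "ty": 16.8, "tz": 0, "rx": 0, "ry": 0, "rz": 3.4, "grip": 4},
  {"tx": 5, "ty": 21, "tz": 0, "rx": 0, "ry": 0, "rz": 3.4, "grip": 4},
  {"tx": 6.1, "ty": 25.1, "tz": 1, "rx": 0, "ry": 0, "rz": 3.4, "grip": 4},
  {"tx": 6.1, "ty": 25.1, "tz": 3, "rx": 0, "ry": 0, "rz": 3.4, "grip": 4},
  {"tx": 6.1, "ty": 25.1, "tz": 3, "rx": 0, "ry": 0, "rz": 3.4, "grip": 4},
  {"tx": 6.1, "ty": 25.1, "tz": 3, "rx": 0, "ry": 0, "rz": 3.4, "grip": 4},
])

```text
clock: 16.25
eef_pos: [0.5754, 0.3935, 0.129]
tool_rot: [0.006, 1.0, -0.001, -0.001]
force: [0.5, -0.4, 0.7]
width: 0.467
```

```bash
python3 go.py 0.575 0.396 0.0705 89.3
```

```text
t 16.25 at [0.5754 0.3935 0.129 ] yaw 89.26 j7 0.87 F [ 0.5 -0.4  0.7] w 0.467
  -> t(cm) [0.03 0.26 5.85] r(deg) [-0.09 -0.1  -0.04]
```

Emit:
arm_command([
  {"tx": 0, "ty": 0.2, "tz": 3, "rx": 0, "ry": 0, "rz": 0, "grip": 4},
  {"tx": 0, "ty": 0.2, "tz": 5.8, "rx": 0, "ry": 0, "rz": 0, "grip": 4},
  {"tx": 0, "ty": 0.2, "tz": 5.8, "rx": 0, "ry": 0, "rz": 0, "grip": 4},
  {"tx": 0, "ty": 0.2, "tz": 5.8, "rx": 0, "ry": 0, "rz": 0, "grip": 4},
  {"tx": 0, "ty": 0.2, "tz": 5.8, "rx": 0, "ry": 0, "rz": 0, "grip": 0},
  {"tx": 0, "ty": 0.2, "tz": 5.8, "rx": 0, "ry": 0, "rz": 0, "grip": 0},
  {"tx": 0, "ty": 0.2, "tz": 5.8, "rx": 0, "ry": 0, "rz": 0, "grip": 0},
  {"tx": 0, "ty": 0.2, "tz": 5.8, "rx": 0, "ry": 0, "rz": 0, "grip": 0},
  {"tx": 0, "ty": 0.2, "tz": 5.8, "rx": 0, "ry": 0, "rz": 0, "grip": 0},
  {"tx": 0, "ty": 0.2, "tz": 5.8, "rx": 0, "ry": 0, "rz": 0, "grip": 0},
  {"tx": 0, "ty": 0.2, "tz": 5.8, "rx": 0, "ry": 0, "rz": 0, "grip": 0},
], force=60)

```text
clock: 17.35
eef_pos: [0.5767, 0.396, 0.0734]
tool_rot: [0.007, 1.0, 0.0, 0.001]
force: [0.0, -0.5, 6.2]
width: 0.126
```

```bash
python3 go.py 0.5535 0.2127 0.095 92.66; python3 -c "
from pat import *
print(bay([.5535,.2127])-[0,106.5])"
```

```text
t 17.35 at [0.5767 0.396  0.0734] yaw 89.25 j7 0.86 F [ 0.  -0.5  6.2] w 0.126
  -> t(cm) [  2.07 -18.36  -2.17] r(deg) [ 0.03  0.1  -3.41]
[-87.62483832   0.58196725]
```

Emit:
arm_command([
  {"tx": 0, "ty": 0, "tz": -1.2, "rx": 0, "ry": 0, "rz": 0, "grip": 0},
  {"tx": 1.5, "ty": 0, "tz": -2.3, "rx": 0, "ry": 0, "rz": 0, "grip": 0},
  {"tx": 3.2, "ty": -3, "tz": -2.3, "rx": 0, "ry": 0, "rz": -1, "grip": 0},
  {"tx": 3.2, "ty": -6, "tz": -2.3, "rx": 0, "ry": 0, "rz": -2, "grip": 0},
  {"tx": 3.2, "ty": -9, "tz": -2.3, "rx": 0, "ry": 0, "rz": -3, "grip": 0},
  {"tx": 3.2, "ty": -12, "tz": -2.3, "rx": 0, "ry": 0, "rz": -3.4, "grip": 0},
  {"tx": 3.2, "ty": -15, "tz": -2.3, "rx": 0, "ry": 0, "rz": -3.4, "grip": 0},
  {"tx": 2.1, "ty": -18.3, "tz": -2.3, "rx": 0, "ry": 0, "rz": -3.4, "grip": 0},
  {"tx": 2.1, "ty": -18.3, "tz": -2.3, "rx": 0, "ry": 0, "rz": -3.4, "grip": 0},
  {"tx": 2.1, "ty": -18.3, "tz": -2.3, "rx": 0, "ry": 0, "rz": -3.4, "grip": 0},
  {"tx": 2.1, "ty": -18.3, "tz": -2.3, "rx": 0, "ry": 0, "rz": -3.4, "grip": 0},
])

```text
clock: 18.45
eef_pos: [0.5523, 0.2148, 0.0968]
tool_rot: [-0.024, 1.0, 0.001, 0.001]
force: [-0.3, 1.1, -2.8]
width: 0.122
```

```bash
python3 go.py 0.5535 0.2127 0.0802 92.66;  python3 - <<'E'
from pat import *
print(bay(monitor.state()['eef_pos'])-[0,106.5])
for n in("scene",):
    im=viewer.capture(n)[:,:,::-1].copy(); cv2.imwrite(f"pics/{n}7.png",im)
s=load("scene7.png")
crop(s,180,150,300,235,6.5,"s7a.png")
E
```

```text
t 18.45 at [0.5523 0.2148 0.0968] yaw 92.75 j7 1.13 F [-0.3  1.1 -2.8] w 0.122
  -> t(cm) [-0.1  -0.22  1.66] r(deg) [0.09 0.09 0.09]
[-88.69515679   2.78190308]
```

View pics/s7a.png

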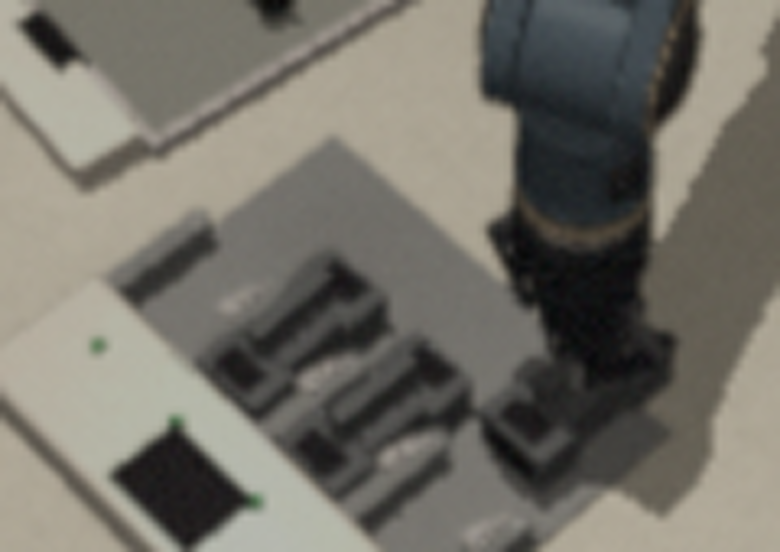

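Emit:
arm_command([
  {"tx": 0, "ty": -0.2, "tz": 0.9, "rx": 0, "ry": 0, "rz": 0.1, "grip": 0},
  {"tx": 0, "ty": -0.2, "tz": 1.65, "rx": 0, "ry": 0, "rz": 0.1, "grip": 0},
  {"tx": 0, "ty": -0.2, "tz": 1.65, "rx": 0, "ry": 0, "rz": 0.1, "grip": 0},
  {"tx": -0.7, "ty": -0.2, "tz": 1.65, "rx": 0, "ry": 0, "rz": 0.1, "grip": 0},
  {"tx": -1.4, "ty": -0.2, "tz": 1.65, "rx": 0, "ry": 0, "rz": 0.1, "grip": 0},
  {"tx": -2.1, "ty": -0.2, "tz": 1.65, "rx": 0, "ry": 0, "rz": 0.1, "grip": 0},
  {"tx": -2.8, "ty": -0.2, "tz": 1.65, "rx": 0, "ry": 0, "rz": 0.1, "grip": 0},
  {"tx": -3.5, "ty": -0.2, "tz": 1.65, "rx": 0, "ry": 0, "rz": 0.1, "grip": 0},
  {"tx": -4.2, "ty": -0.2, "tz": 1.65, "rx": 0, "ry": 0, "rz": 0.1, "grip": 0},
])

```text
clock: 19.4
eef_pos: [0.5938, 0.2137, 0.0794]
tool_rot: [-0.023, 1.0, -0.0, -0.001]
force: [-2.5, -3.7, -2.2]
width: 0.122
```

```bash
python3 go.py 0.6425 0.2168 0.0802 92.66;python3 -c "
from pat import *
print(bay(monitor.state()['eef_pos'])-[0,106.5])"
```

```text
t 19.4 at [0.5938 0.2137 0.0794] yaw 92.64 j7 1.16 F [-2.5 -3.7 -2.2] w 0.122
  -> t(cm) [-4.88  0.08 -0.09] r(deg) [-0.04 -0.12 -0.02]
[-47.31017642  -0.25474197]
```

Emit:
arm_command([
  {"tx": -0.7, "ty": 0.1, "tz": -0.05, "rx": 0, "ry": 0, "rz": 0, "grip": 0},
  {"tx": -1.4, "ty": 0.1, "tz": -0.05, "rx": 0, "ry": 0, "rz": 0, "grip": 0},
  {"tx": -2.1, "ty": 0.1, "tz": -0.05, "rx": 0, "ry": 0, "rz": 0, "grip": 0},
  {"tx": -2.8, "ty": 0.1, "tz": -0.05, "rx": 0, "ry": 0, "rz": 0, "grip": 0},
  {"tx": -3.5, "ty": 0.1, "tz": -0.05, "rx": 0, "ry": 0, "rz": 0, "grip": 0},
  {"tx": -4.1, "ty": 0.1, "tz": -0.05, "rx": 0, "ry": 0, "rz": 0, "grip": 0},
  {"tx": -4.6, "ty": 0.1, "tz": -0.05, "rx": 0, "ry": 0, "rz": 0, "grip": 0},
  {"tx": -4.9, "ty": 0.1, "tz": -0.05, "rx": 0, "ry": 0, "rz": 0, "grip": 0},
  {"tx": -5.2, "ty": 0.1, "tz": -0.05, "rx": 0, "ry": 0, "rz": 0, "grip": 0},
  {"tx": -5.2, "ty": 0.1, "tz": -0.05, "rx": 0, "ry": 0, "rz": 0, "grip": 0},
])

```text
clock: 20.4
eef_pos: [0.645, 0.2186, 0.0801]
tool_rot: [-0.024, 1.0, 0.0, -0.002]
force: [-4.2, -1.3, -0.2]
width: 0.123
```

```bash
python3 go.py 0.6425 0.2168 0.0802 92.66;python3 -c "
from pat import *
print(bay(monitor.state()['eef_pos'])-[0,106.5])"
```

```text
t 20.4 at [0.645  0.2186 0.0801] yaw 92.7 j7 1.19 F [-4.2 -1.3 -0.2] w 0.123
  -> t(cm) [ 0.26 -0.16 -0.01] r(deg) [ 0.04 -0.19  0.04]
[4.09347153 2.19315329]
```

Emit:
arm_command([
  {"tx": -0.2, "ty": -0.05, "tz": 0, "rx": 0, "ry": 0, "rz": 0, "grip": 0},
  {"tx": -0.2, "ty": -0.05, "tz": 0, "rx": 0, "ry": 0, "rz": 0, "grip": 0},
  {"tx": 0.1, "ty": -0.05, "tz": 0, "rx": 0, "ry": 0, "rz": 0, "grip": 0},
  {"tx": 0.3, "ty": -0.05, "tz": 0, "rx": 0, "ry": 0, "rz": 0, "grip": 0},
  {"tx": 0.5, "ty": -0.05, "tz": 0, "rx": 0, "ry": 0, "rz": 0, "grip": 0},
  {"tx": 0.6, "ty": -0.05, "tz": 0, "rx": 0, "ry": 0, "rz": 0, "grip": 0},
  {"tx": 0.6, "ty": -0.05, "tz": 0, "rx": 0, "ry": 0, "rz": 0, "grip": 0},
])

```text
clock: 21.1
eef_pos: [0.6402, 0.2178, 0.0805]
tool_rot: [-0.023, 1.0, 0.001, -0.0]
force: [2.4, -1.7, -2.5]
width: 0.124
```

```bash
python3 go.py 0.6425 0.2168 0.0802 92.66;python3 -c "
from pat import *
print(bay(monitor.state()['eef_pos'])-[0,106.5])"
```

```text
t 21.1 at [0.6402 0.2178 0.0805] yaw 92.68 j7 1.19 F [ 2.4 -1.7 -2.5] w 0.124
  -> t(cm) [-0.22 -0.11  0.03] r(deg) [ 0.07 -0.03  0.02]
[-0.75751079  1.6772101 ]
```

Emit:
arm_command([
  {"tx": -0.2, "ty": 0, "tz": 0, "rx": 0, "ry": 0, "rz": 0, "grip": 0},
  {"tx": -0.5, "ty": 0, "tz": 0, "rx": 0, "ry": 0, "rz": 0, "grip": 0},
  {"tx": -0.5, "ty": 0, "tz": 0, "rx": 0, "ry": 0, "rz": 0, "grip": 0},
  {"tx": -0.45, "ty": 0, "tz": 0, "rx": 0, "ry": 0, "rz": 0, "grip": 4},
  {"tx": -0.45, "ty": 0, "tz": 0, "rx": 0, "ry": 0, "rz": 0, "grip": 4},
  {"tx": -0.45, "ty": 0, "tz": 0, "rx": 0, "ry": 0, "rz": 0, "grip": 4},
  {"tx": -0.45, "ty": 0, "tz": -2, "rx": 0, "ry": 0, "rz": 0, "grip": 4},
  {"tx": -0.45, "ty": 0, "tz": -6, "rx": 0, "ry": 0, "rz": 0, "grip": 4},
  {"tx": 2, "ty": 4, "tz": -11, "rx": 0, "ry": 0, "rz": 0, "grip": 4},
  {"tx": 4, "ty": 8, "tz": -15, "rx": 0, "ry": 0, "rz": 0, "grip": 4},
  {"tx": 6, "ty": 12, "tz": -17, "rx": 0, "ry": 0, "rz": 0, "grip": 8},
  {"tx": 6, "ty": 12, "tz": -17, "rx": 0, "ry": 0, "rz": 0, "grip": 8},
])

```text
clock: 22.3
eef_pos: [0.5728, 0.3401, 0.2546]
tool_rot: [-0.026, 1.0, 0.003, 0.001]
force: [0.1, 0.0, -0.9]
width: 0.794
```

```bash
python3 - <<'E'
from pat import *
for n in("scene","top"):
    im=viewer.capture(n)[:,:,::-1].copy(); cv2.imwrite(f"pics/{n}8.png",im)
s=load("scene8.png"); t=load("top8.png")
cv2.imwrite("pics/t8full.png",t);cv2.imwrite("pics/s8full.png",s)
crop(s,172,165,290,265,6.5,"s8d.png")
crop(t,215,115,310,200,8,"t8d.png")
crop(t,305,140,425,235,6,"t8b.png")
crop(s,140,90,260,175,6,"s8b.png")
E
```

```text
(no output)
```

View pics/s8d.png

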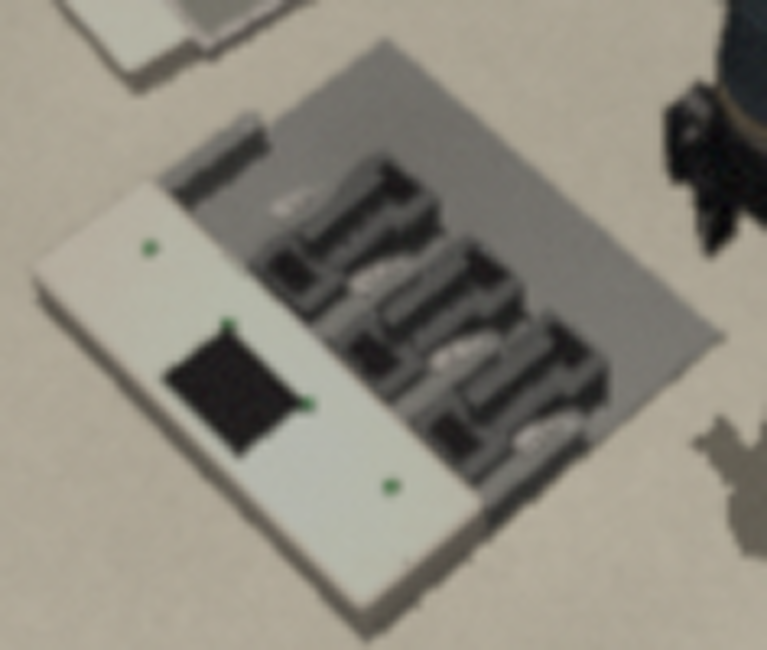

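View pics/t8d.png

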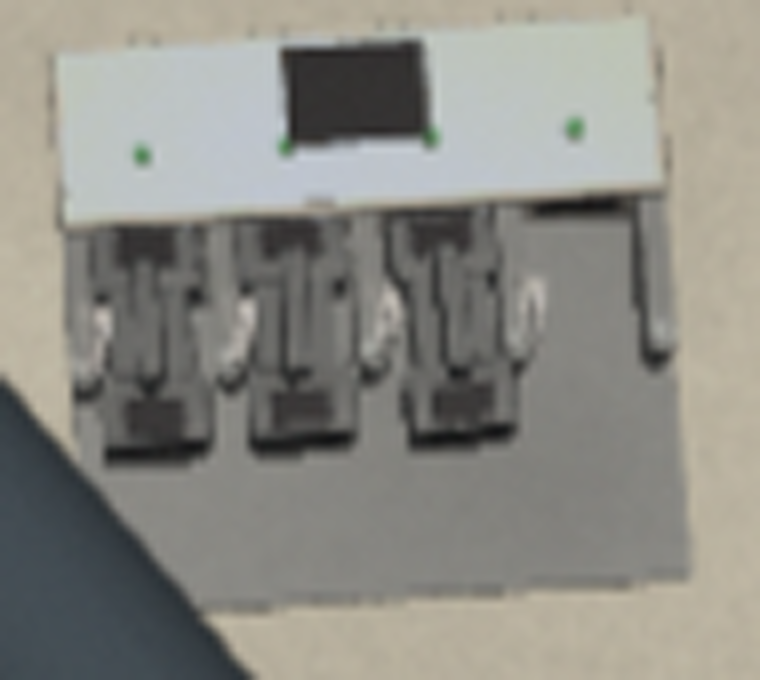

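View pics/t8full.png

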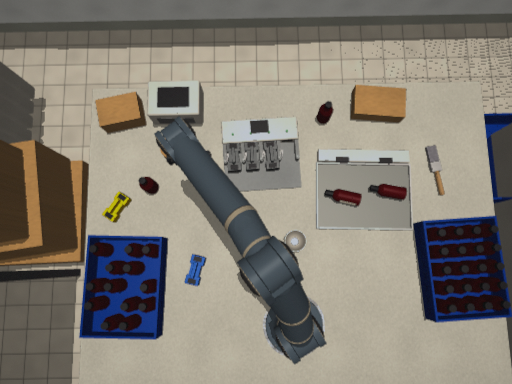

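View pics/t8b.png

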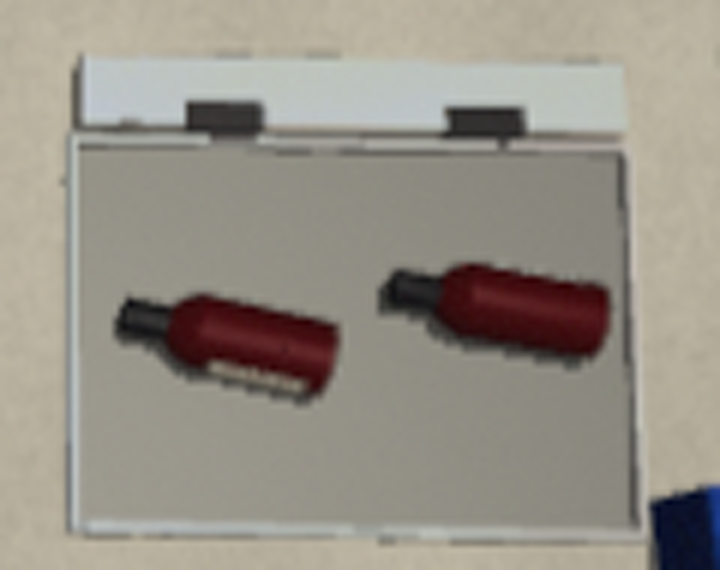

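View pics/s8b.png

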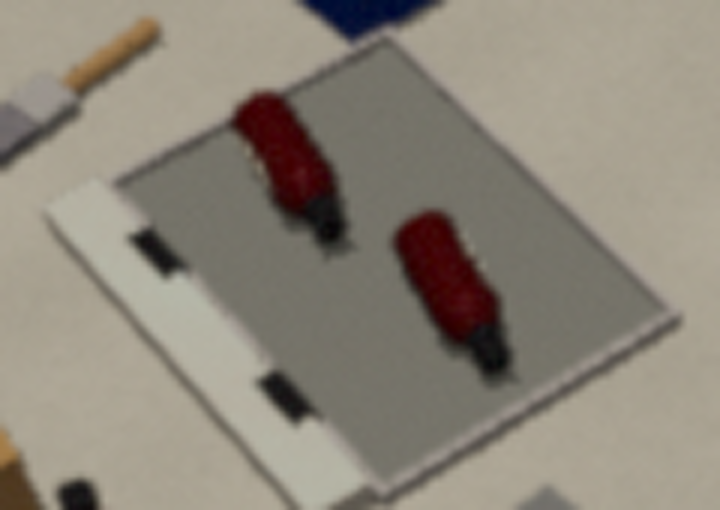

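```bash
cat > bot.py <<'E'
from h import *
r=.025; ZA=.031
def redmask(im,box):
    x0,y0,x1,y1=box; c=im[y0:y1,x0:x1]; s=6
    c=cv2.resize(c,None,fx=s,fy=s,interpolation=cv2.INTER_LINEAR).astype(int)
    m=(c[:,:,2]-c[:,:,1]>25)
    return m
def axis(n,cap,base):
    """cap end centre (s=90mm from point), base centre (s=-45) at z .031"""
    A=onz(n,*cap,ZA);B=onz(n,*base,ZA); d=A-B; L=np.linalg.norm(d); d/=L
    return B+d*.045,d,L
def ang(n,u,v,P,a):
    """angle (deg) about axis of the surface point seen; 0=up, + toward 'far' side (cross(a... ) )"""
    o,d=ray(n,u,v); d=d/np.linalg.norm(d)
    w=o-P; dp=d-(d@a)*a; wp=w-(w@a)*a
    A=dp@dp;B=2*dp@wp;C=wp@wp-r*r; D=B*B-4*A*C
    t=(-B-np.sqrt(max(D,0)))/(2*A); q=w+t*d; s=q@a; q=q-s*a
    f=np.cross(a,[0,0,1.])  # horizontal, for a~+y: f=+x
    return np.degrees(np.arctan2(q@f,q[2])),s,D>0
E
python3 - <<'E'
from bot import *
for nm,im,n in(("top",load("top8.png"),"top"),("scene",load("scene8.png"),"scene")):
    boxes={"A":(318,182,366,212),"B":(364,176,412,206)} if n=="top" else {"A":(200,122,232,156),"B":(174,100,202,134)}
    for k,b in boxes.items():
        m=redmask(im,b); cs,_=cv2.findContours(m.astype(np.uint8),cv2.RETR_EXTERNAL,cv2.CHAIN_APPROX_NONE); c=max(cs,key=cv2.contourArea)
        (cx,cy),(w,h),an=cv2.minAreaRect(c); bx=cv2.boxPoints(((cx,cy),(w,h),an)); 
        C=np.array([c2i(*p,b[0],b[1],6) for p in bx]); print(n,k,"centre",np.round(c2i(cx,cy,b[0],b[1],6),2),"size",w/6,h/6,an, [onz(n,*p,ZA).round(4)[:2].tolist() for p in C])
E
```

```text
top A centre [346.58 196.45] size 28.182390848795574 11.495432535807291 12.283954620361328 [[0.4683, -0.1598], [0.5121, -0.1714], [0.4864, -0.2766], [0.4428, -0.2646]]
top B centre [392.07 190.98] size 28.42321014404297 11.731464385986328 10.203973770141602 [[0.4836, -0.3362], [0.5288, -0.3472], [0.5067, -0.4542], [0.4617, -0.4428]]
scene A centre [213.62 135.23] size 21.671465555826824 10.285293579101562 58.920963287353516 [[0.485, -0.2832], [0.4371, -0.2829], [0.4652, -0.1671], [0.5114, -0.1685]]
scene B centre [186.44 114.28] size 20.186279296875 9.819692611694336 58.172550201416016 [[0.5038, -0.4605], [0.4562, -0.4628], [0.4816, -0.345], [0.5274, -0.344]]
```

```bash
python3 - <<'E'
from h import *
t=load("top8.png");s=load("scene8.png")
a=cv2.resize(t[182:214,318:368],None,fx=15,fy=15,interpolation=cv2.INTER_NEAREST)
b=cv2.resize(s[98:138,170:234],None,fx=12,fy=12,interpolation=cv2.INTER_NEAREST)
cv2.imwrite("pics/lA.png",a);cv2.imwrite("pics/lS.png",b)
E
```

```text
(no output)
```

View pics/lA.png

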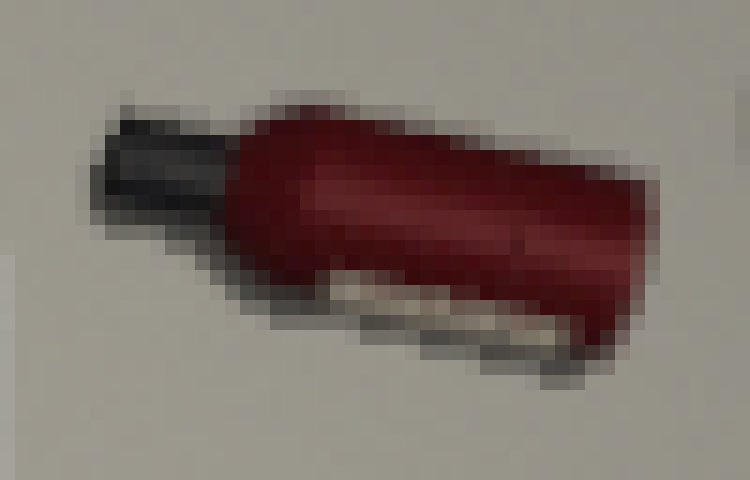

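View pics/lS.png

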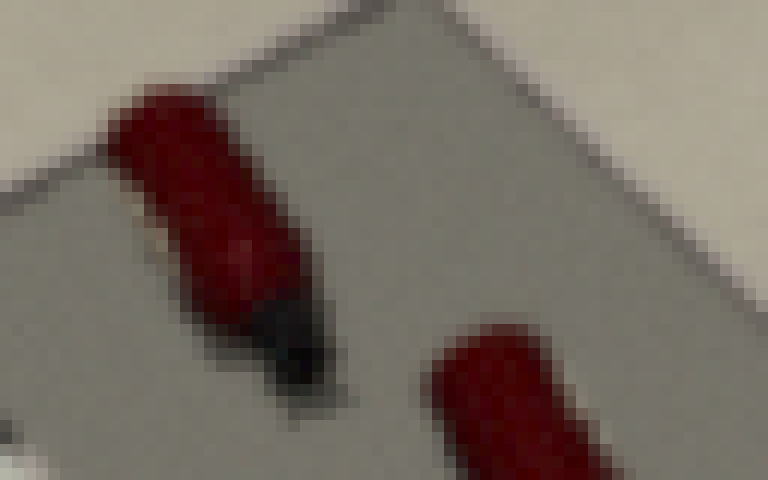

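```bash
python3 - <<'E'
from bot import *
def ax(deg): t=np.radians(deg); return np.array([np.sin(t),np.cos(t),0])
PA=np.array([.476,-.2205,.031]);aA=ax(13.7);PB=np.array([.4945,-.3955,.031]);aB=ax(12)
for uv in((330,272),(445,293),(560,318),(445,325)):
    p=c2i(*uv,318,182,15); print("A",np.round(p,1),ang("top",*p,PA,aA))
for uv in((150,190),(165,225),(175,245),(150,225),(140,210)):
    p=c2i(*uv,170,98,12); print("B",np.round(p,1),ang("scene",*p,PB,aB))
# scene A label
for uv in((575,385),(600,420)):
    p=c2i(*uv,170,98,12); print("A sc",np.round(p,1),ang("scene",*p,PA,aA))
# caps
print("capA top",onz("top",*c2i(100,160,318,182,15),.035), (PA+.09*aA))
print("sil", [proj("top",PB+aB*s) for s in(-.045,.09)],[proj("scene",PB+aB*s) for s in(-.045,.09)])
print("sil", [proj("top",PA+aA*s) for s in(-.045,.09)])
E
```

```text
A [339.5 199.7] (np.float64(-54.062804949910365), np.float64(0.02903693578575701), np.True_)
A [347.2 201.1] (np.float64(-50.93756379655182), np.float64(-0.0003617979780832855), np.True_)
A [354.9 202.7] (np.float64(-50.87346459184614), np.float64(-0.030075036965909425), np.True_)
A [347.2 203.2] (np.float64(-85.83430907084073), np.float64(-0.004284573826110279), np.True_)
B [182.  113.4] (np.float64(48.006343797581614), np.float64(-0.005319650904457579), np.True_)
B [183.3 116.3] (np.float64(53.69099169164324), np.float64(0.011764191294278852), np.True_)
B [184.1 118. ] (np.float64(55.73504149125594), np.float64(0.02206131541333308), np.True_)
B [182.  116.3] (np.float64(70.14057467343375), np.float64(0.003092491878959884), np.True_)
B [181.2 115. ] (np.float64(71.40399337582191), np.float64(-0.006181029180224516), np.True_)
A sc [217.5 129.6] (np.float64(-74.00606771880899), np.float64(-0.01966181841465101), np.False_)
A sc [219.5 132.5] (np.float64(-73.95641271775214), np.float64(-2.491727906839753e-05), np.False_)
capA top [ 0.49509341 -0.13190387  0.035     ] [ 0.49731543 -0.13306058  0.031     ]
sil [array([403.71685024, 193.29808892]), array([369.12308726, 186.8443734 ])] [array([183.00183764, 108.90531105]), array([195.10885562, 128.6007308 ])]
sil [array([358.68385961, 199.28332915]), array([324.31878393, 191.79984483])]
```

```bash
python3 go.py 0.476 -0.2205 0.17 -
```

```text
t 22.4 at [0.5726 0.3411 0.2543] yaw 93.17 j7 0.99 F [ 0.2  0.9 -0.7] w 0.931
  -> t(cm) [ 12.77 -55.6    7.96] r(deg) [ 0.43  0.19 -0.  ]
```

Emit:
arm_command([
  {"tx": 1, "ty": -4.6, "tz": 0, "rx": 0, "ry": 0, "rz": 8, "grip": 8.2},
  {"tx": 2.1, "ty": -9.2, "tz": 0, "rx": 0, "ry": 0, "rz": 16, "grip": 8.2},
  {"tx": 3.2, "ty": -13.8, "tz": 0, "rx": 0, "ry": 0, "rz": 24, "grip": 8.2},
  {"tx": 4.3, "ty": -18.4, "tz": 0, "rx": 0, "ry": 0, "rz": 32, "grip": 8.2},
  {"tx": 5.4, "ty": -23, "tz": 0, "rx": 0, "ry": 0, "rz": 40, "grip": 8.2},
  {"tx": 6.5, "ty": -27.6, "tz": 0, "rx": 0, "ry": 0, "rz": 48, "grip": 8.2},
  {"tx": 7.6, "ty": -32.2, "tz": 1, "rx": 0, "ry": 0, "rz": 56, "grip": 8.2},
  {"tx": 8.7, "ty": -36.8, "tz": 2, "rx": 0, "ry": 0, "rz": 64, "grip": 8.2},
  {"tx": 9.8, "ty": -41.4, "tz": 4, "rx": 0, "ry": 0, "rz": 72, "grip": 8.2},
  {"tx": 10.9, "ty": -46, "tz": 6, "rx": 0, "ry": 0, "rz": 80, "grip": 8.2},
  {"tx": 12, "ty": -50.6, "tz": 8, "rx": 0, "ry": 0, "rz": 88, "grip": 8.2},
  {"tx": 12.8, "ty": -54, "tz": 8, "rx": 0, "ry": 0, "rz": 96, "grip": 8.2},
])

```text
clock: 23.6
eef_pos: [0.4717, -0.2075, 0.1674]
tool_rot: [0.728, 0.686, 0.002, -0.003]
force: [-0.1, 0.7, -0.3]
width: 0.958
```

```bash
python3 go.py 0.476 -0.2205 0.12 -13.7
```

```text
t 23.6 at [ 0.4717 -0.2075  0.1674] yaw -3.36 j7 0.46 F [-0.1  0.7 -0.3] w 0.958
  -> t(cm) [-1.3   0.51  4.73] r(deg) [-0.16 -0.43 10.34]
```

Emit:
arm_command([
  {"tx": -1.3, "ty": 0.5, "tz": 2, "rx": 0, "ry": 0, "rz": 7, "grip": 8.2},
  {"tx": -1.3, "ty": 0.5, "tz": 4.7, "rx": 0, "ry": 0, "rz": 10.3, "grip": 8.2},
  {"tx": -1.3, "ty": 0.5, "tz": 4.7, "rx": 0, "ry": 0, "rz": 10.3, "grip": 8.2},
  {"tx": -1.3, "ty": 0.5, "tz": 4.7, "rx": 0, "ry": 0, "rz": 10.3, "grip": 8.2},
])

```text
clock: 24.0
eef_pos: [0.4753, -0.2208, 0.1201]
tool_rot: [0.786, 0.618, 0.001, -0.004]
force: [-0.2, 0.1, 1.0]
width: 0.963
```

```bash
python3 go.py 0.476 -0.2205 0.045 -13.7;  python3 - <<'E'
from pat import *
for n in("scene","top"):
    im=viewer.capture(n)[:,:,::-1].copy(); cv2.imwrite(f"pics/{n}9.png",im)
s=load("scene9.png"); t=load("top9.png")
crop(t,305,140,425,235,6,"t9b.png")
crop(s,140,70,260,175,5.5,"s9b.png")
E
```

```text
t 24.0 at [ 0.4753 -0.2208  0.1201] yaw -13.62 j7 0.37 F [-0.2  0.1  1. ] w 0.963
  -> t(cm) [-0.01  0.1   7.51] r(deg) [-0.28 -0.39  0.08]
```

View pics/t9b.png

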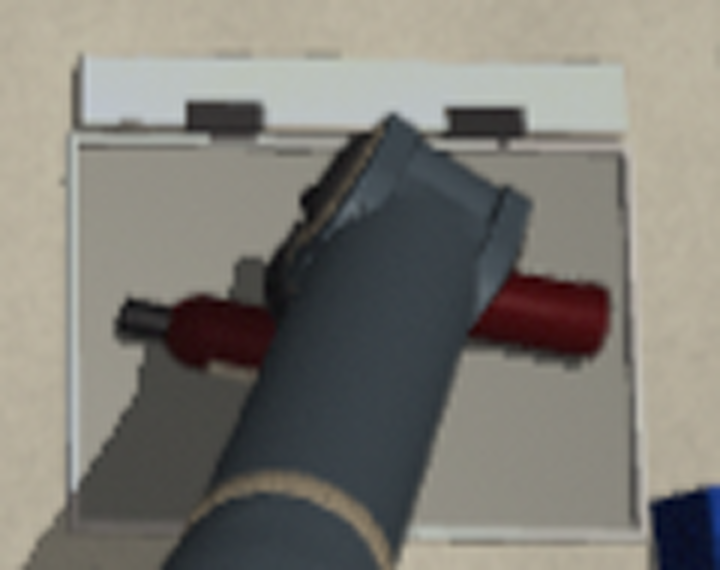

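View pics/s9b.png

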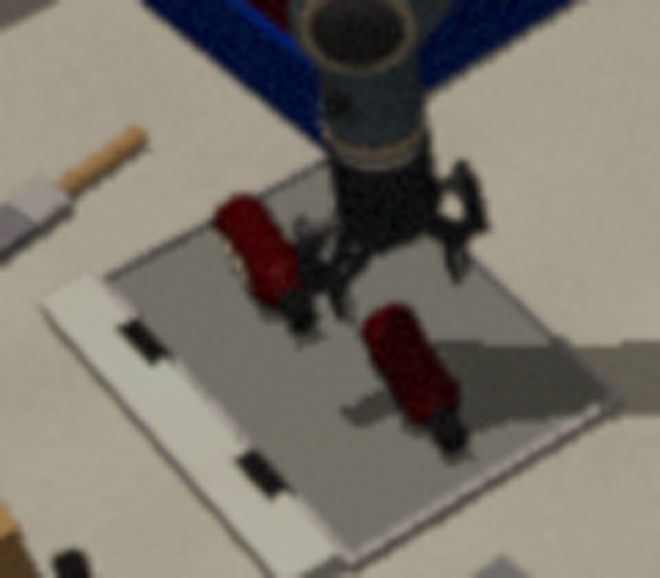

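Emit:
arm_command([
  {"tx": 0, "ty": 0.1, "tz": 3, "rx": -0.2, "ry": -0.3, "rz": 0, "grip": 8.4},
  {"tx": 0, "ty": 0.1, "tz": 5.5, "rx": -0.2, "ry": -0.3, "rz": 0, "grip": 8.4},
  {"tx": 0, "ty": 0.1, "tz": 7, "rx": -0.2, "ry": -0.3, "rz": 0, "grip": 8.4},
  {"tx": 0, "ty": 0.1, "tz": 8.2, "rx": -0.2, "ry": -0.3, "rz": 0, "grip": 8.4},
  {"tx": 0, "ty": 0.1, "tz": 8.4, "rx": -0.2, "ry": -0.3, "rz": 0, "grip": 8.4},
  {"tx": 0, "ty": 0.1, "tz": 8.4, "rx": -0.2, "ry": -0.3, "rz": 0, "grip": 6.2},
  {"tx": 0, "ty": 0.1, "tz": 8.4, "rx": -0.2, "ry": -0.3, "rz": 0, "grip": 6.2},
  {"tx": 0, "ty": 0.1, "tz": 8.4, "rx": -0.2, "ry": -0.3, "rz": 0, "grip": 6.2},
], force=20)

```text
clock: 24.9
eef_pos: [0.4781, -0.2205, 0.0382]
tool_rot: [0.786, 0.619, 0.002, 0.001]
force: [0.3, 0.2, -0.3]
width: 0.723
```

```bash
python3 go.py 0.476 -0.2205 0.036 -13.7
```

```text
t 24.9 at [ 0.4781 -0.2205  0.0382] yaw -13.58 j7 0.44 F [ 0.3  0.2 -0.3] w 0.723
  -> t(cm) [-0.05 -0.2   0.22] r(deg) [ 0.21 -0.1   0.12]
```

Emit:
arm_command([
  {"tx": 0, "ty": 0.3, "tz": 0.2, "rx": 0, "ry": 0, "rz": 0, "grip": 6.2},
  {"tx": 0, "ty": 0.7, "tz": 0.2, "rx": 0, "ry": 0, "rz": 0, "grip": 6.2},
  {"tx": 0, "ty": 1.1, "tz": 0.2, "rx": 0, "ry": 0, "rz": 0, "grip": 6.2},
  {"tx": 0, "ty": 1.5, "tz": 0.2, "rx": 0, "ry": 0, "rz": 0, "grip": 6.2},
  {"tx": 0, "ty": 1.9, "tz": 0.2, "rx": 0, "ry": 0, "rz": 0, "grip": 6.2},
  {"tx": 0, "ty": 2.3, "tz": 0.2, "rx": 0, "ry": 0, "rz": 0, "grip": 6.2},
  {"tx": 0, "ty": 2.7, "tz": 0.2, "rx": 0, "ry": 0, "rz": 0, "grip": 6.2},
  {"tx": 0, "ty": 3.0, "tz": 0.2, "rx": 0, "ry": 0, "rz": 0, "grip": 6.2},
  {"tx": 0, "ty": 3.3, "tz": 0.2, "rx": 0, "ry": 0, "rz": 0, "grip": 6.2},
  {"tx": 0, "ty": 3.5, "tz": 0.2, "rx": 0, "ry": 0, "rz": 0, "grip": 6.2},
  {"tx": 0, "ty": 3.7, "tz": 0.2, "rx": 0, "ry": 0, "rz": 0, "grip": 6.2},
  {"tx": 0, "ty": 3.9, "tz": 0.2, "rx": 0, "ry": 0, "rz": 0, "grip": 6.2},
])

```text
clock: 26.1
eef_pos: [0.516, -0.2297, 0.0363]
tool_rot: [0.786, 0.618, 0.002, 0.001]
force: [-0.5, 0.2, 0.7]
width: 0.727
```

```bash
python3 - <<'E'
from pat import *
print(monitor.state()['eef_pos'],monitor.state()['force'])
for n in("scene",):
    im=viewer.capture(n)[:,:,::-1].copy(); cv2.imwrite(f"pics/{n}10.png",im)
s=load("scene10.png")
crop(s,170,95,240,155,10,"s10b.png")
E
```

```text
[ 0.51597835 -0.22965463  0.03633775] [-0.47276803  0.16798825  0.74325302]
```

View pics/s10b.png

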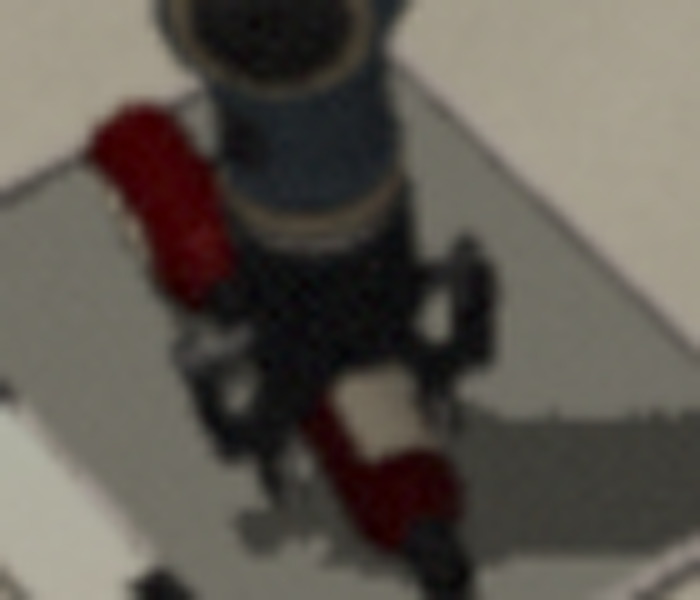

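Emit:
arm_command([
  {"tx": 0, "ty": 0.2, "tz": 0, "rx": 0, "ry": 0, "rz": 0, "grip": 8.4},
  {"tx": 0, "ty": 0.2, "tz": 0, "rx": 0, "ry": 0, "rz": 0, "grip": 8.4},
  {"tx": 0, "ty": 0.2, "tz": 0, "rx": 0, "ry": 0, "rz": 0, "grip": 8.4},
  {"tx": 0, "ty": 0.2, "tz": -4, "rx": 0, "ry": 0, "rz": 0, "grip": 8.4},
  {"tx": 0, "ty": 0, "tz": -8, "rx": 0, "ry": 0, "rz": 0, "grip": 8.4},
  {"tx": 4, "ty": 0, "tz": -10, "rx": 0, "ry": 0, "rz": 0, "grip": 8.4},
  {"tx": 8, "ty": 0, "tz": -12, "rx": 0, "ry": 0, "rz": 0, "grip": 8.4},
  {"tx": 12, "ty": 0, "tz": -12, "rx": 0, "ry": 0, "rz": 0, "grip": 8.4},
  {"tx": 16, "ty": 0, "tz": -12, "rx": 0, "ry": 0, "rz": 0, "grip": 8.4},
  {"tx": 20, "ty": 0, "tz": -12, "rx": 0, "ry": 0, "rz": 0, "grip": 8.4},
  {"tx": 24, "ty": 0, "tz": -12, "rx": 0, "ry": 0, "rz": 0, "grip": 8.4},
  {"tx": 26, "ty": 0, "tz": -12, "rx": 0, "ry": 0, "rz": 0, "grip": 8.4},
])

```text
clock: 27.35
eef_pos: [0.5773, 0.0276, 0.1567]
tool_rot: [0.784, 0.621, 0.003, 0.0]
force: [-0.1, 0.9, -0.6]
width: 0.983
```

```bash
python3 - <<'E'
from h import *
for n in("scene","top"):
    im=viewer.capture(n)[:,:,::-1].copy(); cv2.imwrite(f"pics/{n}11.png",im)
s=load("scene11.png"); t=load("top11.png")
cv2.imwrite("pics/t11b.png",cv2.resize(t[170:215,315:415],None,fx=8,fy=8,interpolation=cv2.INTER_NEAREST))
cv2.imwrite("pics/s11b.png",cv2.resize(s[95:165,165:240],None,fx=8,fy=8,interpolation=cv2.INTER_NEAREST))
E
```

```text
(no output)
```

View pics/t11b.png

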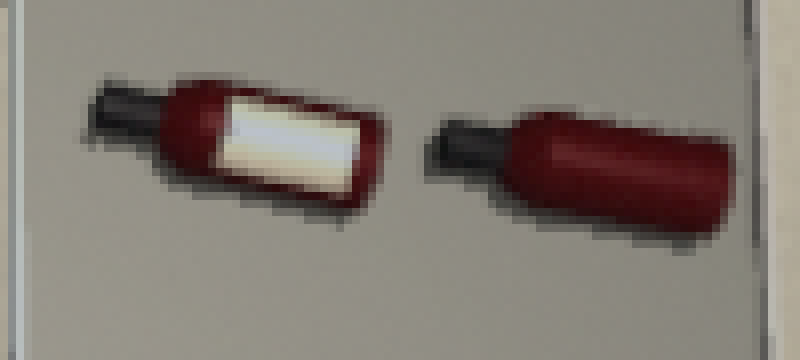

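View pics/s11b.png

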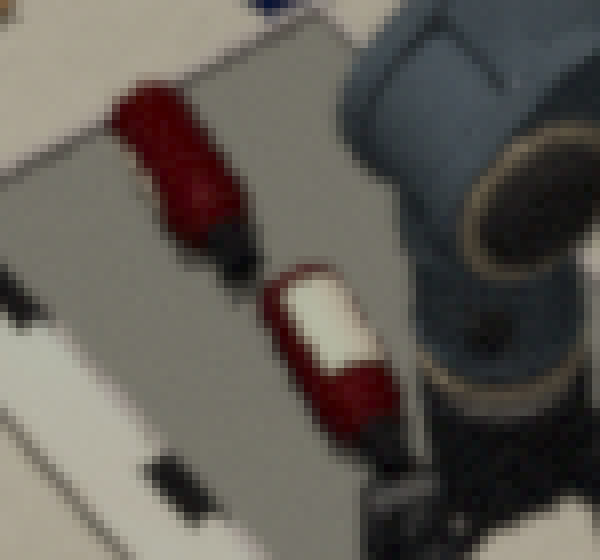

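```bash
cat >> bot.py <<'E'
def ax(deg): t=np.radians(deg); return np.array([np.sin(t),np.cos(t),0])
def body(im,n,box,off=None):
    x0,y0,x1,y1=box; c=im[y0:y1,x0:x1]; s=8
    c=cv2.resize(c,None,fx=s,fy=s,interpolation=cv2.INTER_LINEAR).astype(int)
    red=(c[:,:,2]-c[:,:,1]>18); lab=(c.min(2)>165) if n=="top" else (c.min(2)>140)
    if n=="top": lab=(c.sum(2)>510)
    else: lab=(c.sum(2)>400)&(c[:,:,2]-c[:,:,0]<60)
    m=(red|lab).astype(np.uint8); m=cv2.morphologyEx(m,cv2.MORPH_CLOSE,np.ones((9,9)))
    cs,_=cv2.findContours(m,cv2.RETR_EXTERNAL,cv2.CHAIN_APPROX_NONE); k=max(cs,key=cv2.contourArea)
    full=np.zeros_like(m); cv2.drawContours(full,[k],-1,1,-1)
    bx=cv2.boxPoints(cv2.minAreaRect(k)); W=np.array([onz(n,*c2i(*p,x0,y0,s),ZA)[:2] for p in bx])
    cen=W.mean(0); e=[W[1]-W[0],W[2]-W[1]]; e=max(e,key=np.linalg.norm); e=e*np.sign(e[1]); yaw=np.degrees(np.arctan2(e[0],e[1]))
    dims=sorted([np.linalg.norm(W[1]-W[0]),np.linalg.norm(W[2]-W[1])])
    return cen,yaw,dims,(lab&(full>0)),(x0,y0,s)
def label(n,lab,o,P,a):
    x0,y0,s=o; ys,xs=np.nonzero(lab); A=[];S=[]
    for x,y in zip(xs[::5],ys[::5]):
        t,q,ok=ang(n,*c2i(x,y,x0,y0,s),P,a)
        A.append(t);S.append(q)
    A=np.array(A);S=np.array(S); k=(np.abs(S-np.median(S))<.02)
    lo,hi=np.percentile(A[k],[3,97]); return lo,hi,(lo+hi)/2,np.percentile(S,[3,97])
E
python3 - <<'E'
from bot import *
t=load("top11.png");s=load("scene11.png")
for n,im,b in(("top",t,(333,176,366,200)),("scene",s,(196,125,218,152)),("top",t,(377,180,410,204)),("scene",s,(176,103,200,128))):
    c,y,d,lab,o=body(im,n,b); print(n,c.round(4),round(y,1),np.round(d,3),lab.sum())
    if lab.sum()>2000:
        print(label(n,lab,o,np.array([*c,ZA]),ax(y)))
        print(label(n,lab,o,np.array([*c,ZA])+.002*np.array([1,0,0]),ax(y)))
E
```

```text
top [ 0.5136 -0.2271] 14.0 [0.049 0.11 ] 5739
(np.float64(-35.950178450948115), np.float64(15.70992305170856), np.float64(-10.120127699619777), array([-0.03136307,  0.02133834]))
(np.float64(-40.79009342507424), np.float64(10.874513346336048), np.float64(-14.957790039369096), array([-0.03198488,  0.0208096 ]))
scene [ 0.5111 -0.2345] 14.2 [0.05  0.123] 4423Traceback (most recent call last):
  File "<stdin>", line 6, in <module>
  File "bot.py", line 37, in label
    t,q,ok=ang(n,*c2i(x,y,x0,y0,s),P,a)
           ~~~^^^^^^^^^^^^^^^^^^^^^^^^^
  File "bot.py", line 14, in ang
    o,d=ray(n,u,v); d=d/np.linalg.norm(d)
        ~~~^^^^^^^
  File "h.py", line 8, in ray
    i,f,M=cam(n)
          ~~~^^^
  File "h.py", line 5, in cam
    i=viewer.camera_info(n); f=192/np.tan(np.radians(i['vertical_fov'])/2)
ValueError: time passes only in moves, steps and waits
```

```bash
python3 - <<'E'
import re
h=open('h.py').read()
h=h.replace("def cam(n):\n","import functools,os,pickle\n@functools.lru_cache(None)\ndef cam(n):\n")
open('h.py','w').write(h)
b=open('bot.py').read()
b=b.replace("lab=(c.min(2)>165) if n==\"top\" else (c.min(2)>140)","lab=None").replace("lab=(c.sum(2)>510)","lab=(c[:,:,1]>100)&(c.sum(2)>480)").replace("return cen,yaw,dims,(lab&(full>0)),(x0,y0,s)","inn=cv2.erode(full,np.ones((5,5))); L=(c[:,:,1]>(100 if n=='top' else 85))&(inn>0)\n    return cen,yaw,dims,L,(x0,y0,s)")
open('bot.py','w').write(b)
E
cat > m11.py <<'E'
from bot import *
import sys
k=sys.argv[1]; bx=eval(sys.argv[2])
t=load(f"top{k}.png");s=load(f"scene{k}.png")
for n,b in bx:
    im=t if n=="top" else s
    c,y,d,lab,o=body(im,n,b); print(n,c.round(4),round(y,1),np.round(d,3),lab.sum())
    if lab.sum()>300:
        cv2.imwrite(f"pics/lab{k}{n}{b[0]}.png",lab.astype(np.uint8)*255)
        for dx in(0,.002): print("  ",np.array(label(n,lab,o,np.array([*c,ZA])+dx*np.array([1,0,0]),ax(y))[:3]).round(1),(label(n,lab,o,np.array([*c,ZA]),ax(y))[3]).round(3))
E
python3 m11.py 11 '(("top",(333,176,366,200)),("scene",(196,125,218,152)),("top",(377,180,410,204)),("scene",(176,103,200,128)))'
```

```text
top [ 0.5136 -0.2271] 14.0 [0.049 0.11 ] 9529
   [-53.7  27.1 -13.3] [-0.035  0.024]
   [-59.8  21.7 -19.1] [-0.035  0.024]
scene [ 0.5111 -0.2345] 14.2 [0.05  0.123] 5139
   [-37.4  31.9  -2.7] [-0.028  0.034]
   [-44.8  27.4  -8.7] [-0.028  0.034]
top [ 0.495  -0.3951] 11.6 [0.049 0.111] 0
scene [ 0.4928 -0.4153] 20.9 [0.07 0.16] 2901
   [-63.2  94.3  15.6] [-0.062 -0.024]
   [-79.4  94.2   7.4] [-0.062 -0.024]
```

```bash
python3 go.py 0.512 -0.2325 0.12 -14 0.512 -0.2325 0.037 -14
```

```text
t 27.45 at [0.5773 0.0273 0.1565] yaw -13.18 j7 -0.14 F [ 0.3 -0.5 -0.3] w 0.984
  -> t(cm) [-26.8   -0.45   3.56] r(deg) [ 0.2  -0.19  0.82]
t 27.45 at [0.5773 0.0273 0.1565] yaw -13.18 j7 -0.14 F [ 0.3 -0.5 -0.3] w 0.984
  -> t(cm) [-26.83  -0.48  11.86] r(deg) [ 0.2  -0.19  0.82]
```

Emit:
arm_command([
  {"tx": -5, "ty": 0, "tz": 0, "rx": 0, "ry": 0, "rz": 0.8, "grip": 8.4},
  {"tx": -10, "ty": -0.4, "tz": 0, "rx": 0, "ry": 0, "rz": 0.8, "grip": 8.4},
  {"tx": -15, "ty": -0.4, "tz": 0, "rx": 0, "ry": 0, "rz": 0.8, "grip": 8.4},
  {"tx": -20, "ty": -0.4, "tz": 0, "rx": 0, "ry": 0, "rz": 0.8, "grip": 8.4},
  {"tx": -24, "ty": -0.4, "tz": 1, "rx": 0, "ry": 0, "rz": 0.8, "grip": 8.4},
  {"tx": -26.8, "ty": -0.4, "tz": 2, "rx": 0, "ry": 0, "rz": 0.8, "grip": 8.4},
  {"tx": -26.8, "ty": -0.4, "tz": 4, "rx": 0, "ry": 0, "rz": 0.8, "grip": 8.4},
  {"tx": -26.8, "ty": -0.4, "tz": 4, "rx": 0, "ry": 0, "rz": 0.8, "grip": 8.4},
  {"tx": -26.8, "ty": -0.4, "tz": 4, "rx": 0, "ry": 0, "rz": 0.8, "grip": 8.4},
])

```text
clock: 28.35
eef_pos: [0.5117, -0.233, 0.1156]
tool_rot: [0.788, 0.615, 0.002, -0.0]
force: [-0.4, -0.9, 0.1]
width: 0.985
```

```bash
python3 go.py 0.512 -0.2325 0.037 -14
```

```text
t 28.35 at [ 0.5117 -0.233   0.1156] yaw -14.04 j7 0.38 F [-0.4 -0.9  0.1] w 0.985
  -> t(cm) [ 0.03 -0.01  7.86] r(deg) [ 0.14 -0.19 -0.04]
```

Emit:
arm_command([
  {"tx": 0, "ty": 0, "tz": 3, "rx": 0, "ry": 0, "rz": 0, "grip": 8.4},
  {"tx": 0, "ty": 0, "tz": 6, "rx": 0, "ry": 0, "rz": 0, "grip": 8.4},
  {"tx": 0, "ty": 0, "tz": 7.8, "rx": 0, "ry": 0, "rz": 0, "grip": 8.4},
  {"tx": 0, "ty": 0, "tz": 7.8, "rx": 0, "ry": 0, "rz": 0, "grip": 6.2},
  {"tx": 0, "ty": 0, "tz": 7.8, "rx": 0, "ry": 0, "rz": 0, "grip": 6.2},
  {"tx": 0, "ty": 0, "tz": 7.8, "rx": 0, "ry": 0, "rz": 0, "grip": 6.2},
  {"tx": 0, "ty": 0.2, "tz": 7.8, "rx": 0, "ry": 0, "rz": 0, "grip": 6.2},
  {"tx": 0, "ty": 0.4, "tz": 7.8, "rx": 0, "ry": 0, "rz": 0, "grip": 6.2},
  {"tx": 0, "ty": 0.6, "tz": 7.8, "rx": 0, "ry": 0, "rz": 0, "grip": 6.2},
  {"tx": 0, "ty": 0.7, "tz": 7.8, "rx": 0, "ry": 0, "rz": 0, "grip": 6.2},
  {"tx": 0, "ty": 0.8, "tz": 7.8, "rx": 0, "ry": 0, "rz": 0, "grip": 6.2},
  {"tx": 0, "ty": 0.8, "tz": 7.8, "rx": 0, "ry": 0, "rz": 0, "grip": 6.2},
])

```text
clock: 29.55
eef_pos: [0.5198, -0.2348, 0.0376]
tool_rot: [0.788, 0.615, 0.002, -0.0]
force: [-0.1, -0.1, 0.2]
width: 0.726
```

```bash
python3 go.py 0.512 -0.2325 0.037 -14
```

```text
t 29.55 at [ 0.5198 -0.2348  0.0376] yaw -14.03 j7 0.44 F [-0.1 -0.1  0.2] w 0.726
  -> t(cm) [ 0.03 -0.82  0.06] r(deg) [ 0.14 -0.19 -0.03]
```

Emit:
arm_command([
  {"tx": 0, "ty": 0, "tz": 0, "rx": 0, "ry": 0, "rz": 0, "grip": 8.4},
  {"tx": 0, "ty": 0, "tz": 0, "rx": 0, "ry": 0, "rz": 0, "grip": 8.4},
  {"tx": 0, "ty": 0, "tz": 0, "rx": 0, "ry": 0, "rz": 0, "grip": 8.4},
  {"tx": 0, "ty": 0, "tz": -4, "rx": 0, "ry": 0, "rz": 0, "grip": 8.4},
  {"tx": 0, "ty": 0, "tz": -8, "rx": 0, "ry": 0, "rz": 0, "grip": 8.4},
  {"tx": -3, "ty": -1, "tz": -9, "rx": 0, "ry": 0, "rz": 0, "grip": 8.4},
  {"tx": -7, "ty": -2, "tz": -9, "rx": 0, "ry": 0, "rz": 0, "grip": 8.4},
  {"tx": -10, "ty": -3, "tz": -9, "rx": 0, "ry": 0, "rz": -1, "grip": 8.4},
  {"tx": -14, "ty": -5, "tz": -9, "rx": 0, "ry": 0, "rz": -2, "grip": 8.4},
  {"tx": -15.5, "ty": -6, "tz": -9, "rx": 0, "ry": 0, "rz": -2, "grip": 8.4},
  {"tx": -15.5, "ty": -6, "tz": -9, "rx": 0, "ry": 0, "rz": -2, "grip": 8.4},
])

```text
clock: 30.65
eef_pos: [0.4206, -0.3737, 0.1272]
tool_rot: [0.779, 0.626, 0.001, 0.0]
force: [0.4, -0.7, 0.8]
width: 0.982
```

```bash
python3 go.py 0.494 -0.4005 0.12 -11.8; python3 - <<'E'
from h import *
for n in("scene","top"):
    im=viewer.capture(n)[:,:,::-1].copy(); cv2.imwrite(f"pics/{n}12.png",im)
s=load("scene12.png"); t=load("top12.png")
cv2.imwrite("pics/t12b.png",cv2.resize(t[160:220,305:425],None,fx=6,fy=6,interpolation=cv2.INTER_NEAREST))
cv2.imwrite("pics/s12b.png",cv2.resize(s[95:165,165:240],None,fx=8,fy=8,interpolation=cv2.INTER_NEAREST))
E
```

```text
t 30.65 at [ 0.4206 -0.3737  0.1272] yaw -12.43 j7 0.7 F [ 0.4 -0.7  0.8] w 0.982
  -> t(cm) [-1.04  7.74  0.74] r(deg) [ 0.11 -0.11 -0.63]
```

View pics/t12b.png

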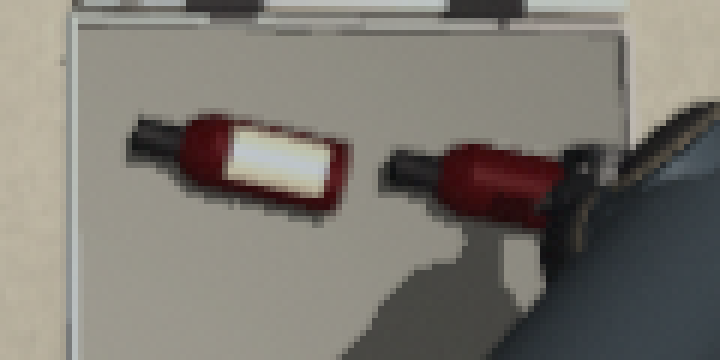

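View pics/s12b.png

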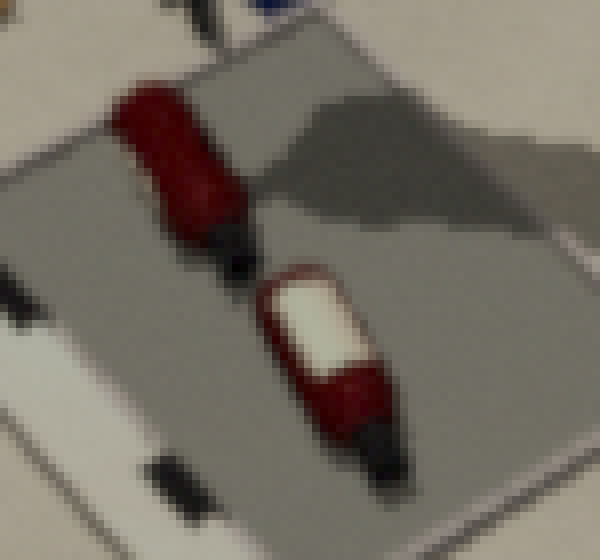

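```bash
python3 m11.py 12 '(("top",(333,176,366,200)),("scene",(194,125,218,152)))'
```

```text
top [ 0.5166 -0.2278] 14.5 [0.049 0.11 ] 8962
   [-46.9  30.   -8.4] [-0.035  0.025]
   [-52.3  24.4 -14. ] [-0.035  0.025]
scene [ 0.5134 -0.2347] 14.9 [0.05  0.124] 5471
   [-28.4  40.5   6. ] [-0.029  0.034]
   [-34.3  35.7   0.7] [-0.029  0.034]
```

```bash
cat > prof.py <<'E'
from bot import *
import sys
def prof(n,im,P,yaw,ss=(-.02,-.01,0,.01),half=.04):
    a=ax(yaw); f=np.cross(a,[0,0,1.]); ts=np.arange(-half,half+1e-6,.001); acc=0
    for s in ss:
        q=np.array([proj(n,P+a*s+f*t) for t in ts],np.float32)
        acc=acc+cv2.remap(im.astype(np.float32),q[:,0][None],q[:,1][None],cv2.INTER_LINEAR)[0]
    return ts,acc/len(ss)
if __name__=="__main__":
    k=sys.argv[1];P=np.array([float(sys.argv[2]),float(sys.argv[3]),ZA]);yaw=float(sys.argv[4])
    for n in("top","scene"):
        im=load(f"{n}{k}.png"); ts,p=prof(n,im,P,yaw); print(n)
        for t,c in list(zip(ts,p))[::2]: print(int(round(t*1000)),c.round(0).astype(int)[::-1], end=' ; ')
        print()
E
python3 prof.py 12 .515 -.233 14.5
```

```text
top
-40 [150 147 137] ; -38 [150 147 137] ; -36 [148 145 135] ; -34 [135 133 123] ; -32 [116 114 106] ; -30 [94 92 86] ; -28 [71 67 64] ; -26 [56 48 46] ; -24 [49 33 32] ; -22 [46 20 21] ; -20 [50 18 18] ; -18 [72 42 39] ; -16 [107  84  74] ; -14 [142 125 110] ; -12 [167 156 136] ; -10 [181 174 152] ; -8 [187 185 163] ; -6 [189 190 172] ; -4 [190 193 180] ; -2 [190 195 188] ; 0 [189 195 195] ; 2 [189 196 199] ; 4 [189 196 199] ; 6 [189 196 195] ; 8 [189 195 188] ; 10 [189 195 181] ; 12 [189 193 175] ; 14 [188 188 167] ; 16 [180 175 154] ; 18 [157 146 128] ; 20 [127 111  99] ; 22 [105  86  78] ; 24 [101  86  80] ; 26 [118 109 102] ; 28 [134 129 120] ; 30 [143 140 130] ; 32 [146 143 133] ; 34 [146 143 133] ; 36 [146 143 133] ; 38 [146 143 133] ; 40 [146 143 133] ; 
scene
-40 [112 109 100] ; -38 [112 109 100] ; -36 [112 109  99] ; -34 [111 109  99] ; -32 [110 108  98] ; -30 [106 102  93] ; -28 [101  94  86] ; -26 [106  96  86] ; -24 [117 105  92] ; -22 [133 120 105] ; -20 [148 137 119] ; -18 [160 149 131] ; -16 [163 155 136] ; -14 [165 157 138] ; -12 [164 159 140] ; -10 [164 160 141] ; -8 [165 163 144] ; -6 [166 166 147] ; -4 [168 169 149] ; -2 [168 168 149] ; 0 [167 167 148] ; 2 [167 166 147] ; 4 [167 165 146] ; 6 [160 155 136] ; 8 [145 137 119] ; 10 [125 112  97] ; 12 [101  81  70] ; 14 [78 52 45] ; 16 [62 29 25] ; 18 [50 12 10] ; 20 [47 13 11] ; 22 [49 28 25] ; 24 [59 48 43] ; 26 [78 71 64] ; 28 [95 91 83] ; 30 [104 101  92] ; 32 [109 106  97] ; 34 [111 108  99] ; 36 [112 109  99] ; 38 [112 109  99] ; 40 [111 109  99] ;
```

```bash
python3 go.py 0.494 -0.4005 0.12 -11.8; python3 - <<'E'
from h import *
for uv in((90,525),(630,530),(80,148),(620,155)):print(onz("top",*c2i(*uv,305,140,6),.012))
E
```

```text
t 30.75 at [ 0.4241 -0.3704  0.1269] yaw -12.06 j7 0.7 F [ 0.2  0.7 -0.3] w 0.984
  -> t(cm) [-1.48  7.46  0.71] r(deg) [ 0.17 -0.23 -0.25]
[ 0.36276366 -0.11158925  0.012     ]
[ 0.35245686 -0.45861919  0.012     ]
[ 0.61148014 -0.11567239  0.012     ]
[ 0.59941175 -0.47112314  0.012     ]
```

Emit:
arm_command([
  {"tx": -0.7, "ty": 3.7, "tz": 0, "rx": 0, "ry": 0, "rz": -0.2, "grip": 8.4},
  {"tx": -1.5, "ty": 7.4, "tz": 0, "rx": 0, "ry": 0, "rz": -0.2, "grip": 8.4},
  {"tx": -1.5, "ty": 7.4, "tz": 0.7, "rx": 0, "ry": 0, "rz": -0.2, "grip": 8.4},
  {"tx": -1.5, "ty": 7.4, "tz": 0.7, "rx": 0, "ry": 0, "rz": -0.2, "grip": 8.4},
  {"tx": -1.5, "ty": 7.4, "tz": 0.7, "rx": 0, "ry": 0, "rz": -0.2, "grip": 8.4},
])

```text
clock: 31.25
eef_pos: [0.4931, -0.399, 0.1194]
tool_rot: [0.776, 0.631, 0.002, -0.001]
force: [-0.7, -0.6, -0.3]
width: 0.986
```

```bash
python3 go.py 0.494 -0.4005 0.037 -11.8
```

```text
t 31.25 at [ 0.4931 -0.399   0.1194] yaw -11.77 j7 0.68 F [-0.7 -0.6 -0.3] w 0.986
  -> t(cm) [-0.17  0.11  8.24] r(deg) [ 0.06 -0.29  0.03]
```

Emit:
arm_command([
  {"tx": -0.2, "ty": 0.1, "tz": 3, "rx": 0, "ry": 0, "rz": 0, "grip": 8.4},
  {"tx": -0.2, "ty": 0.1, "tz": 6, "rx": 0, "ry": 0, "rz": 0, "grip": 8.4},
  {"tx": -0.2, "ty": 0.1, "tz": 8.2, "rx": 0, "ry": 0, "rz": 0, "grip": 8.4},
  {"tx": -0.2, "ty": 0.1, "tz": 8.2, "rx": 0, "ry": 0, "rz": 0, "grip": 8.4},
  {"tx": -0.2, "ty": 0.1, "tz": 8.2, "rx": 0, "ry": 0, "rz": 0, "grip": 6.2},
  {"tx": -0.2, "ty": 0.1, "tz": 8.2, "rx": 0, "ry": 0, "rz": 0, "grip": 6.2},
  {"tx": -0.2, "ty": 0.1, "tz": 8.2, "rx": 0, "ry": 0, "rz": 0, "grip": 6.2},
])

```text
clock: 31.95
eef_pos: [0.4945, -0.4014, 0.0391]
tool_rot: [0.776, 0.631, 0.003, 0.0]
force: [0.0, -0.3, -0.1]
width: 0.727
```

```bash
python3 go.py 0.494 -0.4005 0.037 -11.8
```

```text
t 31.95 at [ 0.4945 -0.4014  0.0391] yaw -11.78 j7 0.73 F [ 0.  -0.3 -0.1] w 0.727
  -> t(cm) [ 0.08 -0.07  0.21] r(deg) [ 0.21 -0.23  0.02]
```

Emit:
arm_command([
  {"tx": 0, "ty": -0.4, "tz": 0.2, "rx": 0, "ry": 0, "rz": 0, "grip": 6.2},
  {"tx": 0, "ty": -0.8, "tz": 0.2, "rx": 0, "ry": 0, "rz": 0, "grip": 6.2},
  {"tx": 0, "ty": -1.2, "tz": 0.2, "rx": 0, "ry": 0, "rz": 0, "grip": 6.2},
  {"tx": 0, "ty": -1.7, "tz": 0.2, "rx": 0, "ry": 0, "rz": 0, "grip": 6.2},
  {"tx": 0, "ty": -2.2, "tz": 0.2, "rx": 0, "ry": 0, "rz": 0, "grip": 6.2},
  {"tx": 0, "ty": -2.7, "tz": 0.2, "rx": 0, "ry": 0, "rz": 0, "grip": 6.2},
  {"tx": 0, "ty": -3.2, "tz": 0.2, "rx": 0, "ry": 0, "rz": 0, "grip": 6.2},
  {"tx": 0, "ty": -3.6, "tz": 0.2, "rx": 0, "ry": 0, "rz": 0, "grip": 6.2},
  {"tx": 0, "ty": -3.9, "tz": 0.2, "rx": 0, "ry": 0, "rz": 0, "grip": 6.2},
  {"tx": 0, "ty": -4.2, "tz": 0.2, "rx": 0, "ry": 0, "rz": 0, "grip": 6.2},
  {"tx": 0, "ty": -4.4, "tz": 0.2, "rx": 0, "ry": 0, "rz": 0, "grip": 6.2},
  {"tx": 0, "ty": -4.6, "tz": 0.2, "rx": 0, "ry": 0, "rz": 0, "grip": 6.2},
])

```text
clock: 33.15
eef_pos: [0.4495, -0.392, 0.0369]
tool_rot: [0.776, 0.631, 0.003, 0.0]
force: [0.3, -0.1, -0.5]
width: 0.73
```

Emit:
arm_command([
  {"tx": 0, "ty": 0, "tz": 0, "rx": 0, "ry": 0, "rz": 0, "grip": 8.4},
  {"tx": 0, "ty": 0, "tz": 0, "rx": 0, "ry": 0, "rz": 0, "grip": 8.4},
  {"tx": 0, "ty": 0, "tz": 0, "rx": 0, "ry": 0, "rz": 0, "grip": 8.4},
  {"tx": 0, "ty": 0, "tz": -4, "rx": 0, "ry": 0, "rz": 0, "grip": 8.4},
  {"tx": 0, "ty": 0, "tz": -8, "rx": 0, "ry": 0, "rz": 0, "grip": 8.4},
  {"tx": 0, "ty": 0, "tz": -11, "rx": 0, "ry": 0, "rz": 0, "grip": 8.4},
  {"tx": 4, "ty": 1, "tz": -14, "rx": 0, "ry": 0, "rz": 0, "grip": 8.4},
  {"tx": 9, "ty": 2, "tz": -14, "rx": 0, "ry": 0, "rz": 0, "grip": 8.4},
  {"tx": 14, "ty": 3, "tz": -14, "rx": 0, "ry": 0, "rz": 0, "grip": 8.4},
  {"tx": 19, "ty": 4, "tz": -14, "rx": 0, "ry": 0, "rz": 0, "grip": 8.4},
  {"tx": 24, "ty": 5, "tz": -14, "rx": 0, "ry": 0, "rz": 0, "grip": 8.4},
  {"tx": 29, "ty": 6, "tz": -14, "rx": 0, "ry": 0, "rz": 0, "grip": 8.4},
])

```text
clock: 34.35
eef_pos: [0.5651, -0.1241, 0.1786]
tool_rot: [0.776, 0.631, 0.003, 0.0]
force: [0.6, -0.6, 0.9]
width: 0.988
```

Emit:
arm_command([
  {"tx": 5, "ty": 0, "tz": 0, "rx": 0, "ry": 0, "rz": 0, "grip": 8.4},
  {"tx": 10, "ty": 0, "tz": -2, "rx": 0, "ry": 0, "rz": 0, "grip": 8.4},
  {"tx": 15, "ty": 0, "tz": -2, "rx": 0, "ry": 0, "rz": 0, "grip": 8.4},
  {"tx": 20, "ty": 0, "tz": -2, "rx": 0, "ry": 0, "rz": 0, "grip": 8.4},
  {"tx": 20, "ty": 0, "tz": -2, "rx": 0, "ry": 0, "rz": 0, "grip": 8.4},
])

```text
clock: 34.85
eef_pos: [0.6064, 0.0813, 0.1991]
tool_rot: [0.772, 0.636, 0.005, -0.001]
force: [-0.3, 0.9, -0.4]
width: 0.984
```

```bash
python3 - <<'E'
from h import *
print(monitor.state()['eef_pos'])
for n in("scene","top"):
    im=viewer.capture(n)[:,:,::-1].copy(); cv2.imwrite(f"pics/{n}13.png",im)
s=load("scene13.png"); t=load("top13.png")
cv2.imwrite("pics/t13b.png",cv2.resize(t[160:230,305:425],None,fx=6,fy=6,interpolation=cv2.INTER_NEAREST))
cv2.imwrite("pics/s13b.png",cv2.resize(s[95:165,165:260],None,fx=8,fy=8,interpolation=cv2.INTER_NEAREST))
E
```

```text
[0.60638548 0.08127973 0.19911929]
```

View pics/t13b.png

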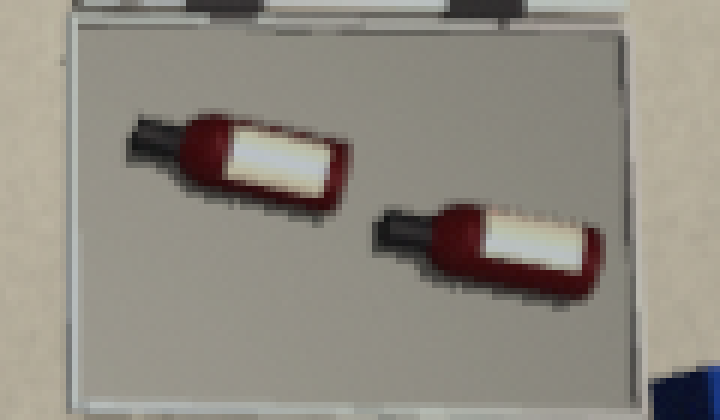

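View pics/s13b.png

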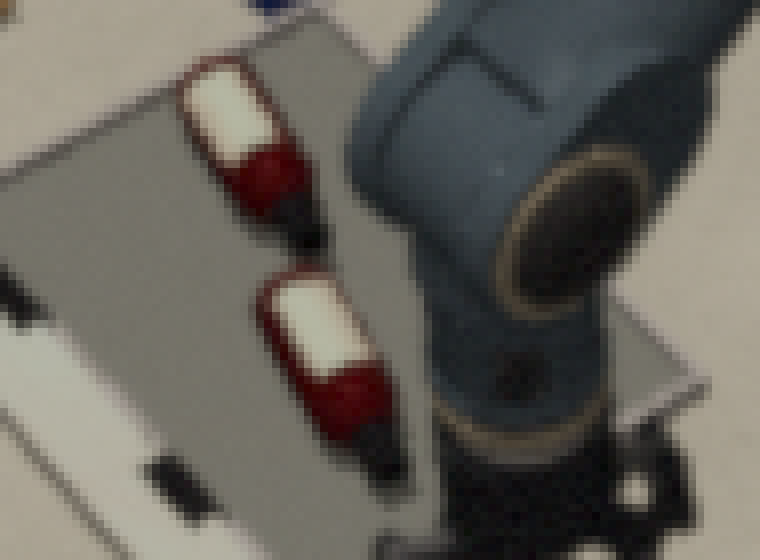

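```bash
python3 m11.py 13 '(("top",(333,176,366,200)),("scene",(194,125,218,152)),("top",(373,191,408,214)),("scene",(185,99,205,124)))'; python3 prof.py 13 .451 -.3905 10.5
```

```text
top [ 0.5166 -0.2278] 14.6 [0.049 0.11 ] 8571
   [-47.1  24.9 -11.1] [-0.035  0.024]
   [-52.6  19.6 -16.5] [-0.035  0.024]
scene [ 0.5136 -0.2353] 14.0 [0.05  0.123] 5668
   [-30.5  40.5   5. ] [-0.029  0.034]
   [-37.   35.6  -0.7] [-0.029  0.034]
top [ 0.4551 -0.3865] 12.2 [0.048 0.112] 7026
   [-25.6  32.1   3.3] [-0.033  0.027]
   [-30.2  26.3  -1.9] [-0.033  0.027]
scene [ 0.449  -0.4096] 19.6 [0.063 0.163] 8302
   [-32.1  48.1   8. ] [-0.052  0.053]
   [-40.2  42.7   1.3] [-0.052  0.053]
top
-40 [139 137 127] ; -38 [139 136 127] ; -36 [139 136 127] ; -34 [139 136 127] ; -32 [136 134 125] ; -30 [124 121 113] ; -28 [105 103  96] ; -26 [84 82 76] ; -24 [64 59 55] ; -22 [52 41 39] ; -20 [46 27 26] ; -18 [45 17 18] ; -16 [48 12 15] ; -14 [52 12 14] ; -12 [54 12 13] ; -10 [57 12 14] ; -8 [63 19 19] ; -6 [85 53 50] ; -4 [121 106  97] ; -2 [152 150 138] ; 0 [173 175 166] ; 2 [182 187 182] ; 4 [185 191 191] ; 6 [185 191 191] ; 8 [185 191 188] ; 10 [185 191 183] ; 12 [185 191 177] ; 14 [185 190 172] ; 16 [185 188 166] ; 18 [184 183 161] ; 20 [182 177 155] ; 22 [176 168 147] ; 24 [165 15
[... 230 characters left out ...]
4 [116 114 104] ; -32 [116 113 103] ; -30 [114 111 101] ; -28 [111 108  98] ; -26 [104  98  89] ; -24 [93 83 76] ; -22 [83 69 62] ; -20 [86 67 60] ; -18 [94 72 63] ; -16 [114  94  82] ; -14 [135 119 104] ; -12 [153 142 124] ; -10 [160 153 134] ; -8 [166 161 142] ; -6 [166 164 144] ; -4 [166 164 145] ; -2 [165 164 145] ; 0 [165 163 144] ; 2 [166 164 145] ; 4 [167 166 146] ; 6 [170 167 147] ; 8 [171 167 147] ; 10 [172 165 145] ; 12 [173 165 145] ; 14 [170 160 140] ; 16 [163 152 133] ; 18 [152 139 121] ; 20 [129 113  99] ; 22 [104  86  75] ; 24 [82 64 55] ; 26 [65 50 43] ; 28 [61 49 44] ; 30 [74 67 61] ; 32 [89 85 78] ; 34 [100  97  89] ; 36 [109 106  97] ; 38 [114 112 102] ; 40 [116 113 103] ;
```

```bash
python3 go.py 0.5155 -0.2331 0.12 -14.2
```

```text
t 34.95 at [0.6057 0.0742 0.199 ] yaw -11.5 j7 -0.21 F [ 0.4 -0.2 -0. ] w 0.983
  -> t(cm) [-31.94  -2.75   7.76] r(deg) [ 0.22 -0.24  2.7 ]
```

Emit:
arm_command([
  {"tx": -5, "ty": -0.4, "tz": 0, "rx": 0, "ry": 0, "rz": 1, "grip": 8.4},
  {"tx": -10, "ty": -0.8, "tz": 0, "rx": 0, "ry": 0, "rz": 2, "grip": 8.4},
  {"tx": -15, "ty": -1.2, "tz": 1, "rx": 0, "ry": 0, "rz": 2.7, "grip": 8.4},
  {"tx": -20, "ty": -1.6, "tz": 2, "rx": 0, "ry": 0, "rz": 2.7, "grip": 8.4},
  {"tx": -25, "ty": -2.1, "tz": 3, "rx": 0, "ry": 0, "rz": 2.7, "grip": 8.4},
  {"tx": -29, "ty": -2.5, "tz": 5, "rx": 0, "ry": 0, "rz": 2.7, "grip": 8.4},
  {"tx": -31.9, "ty": -2.7, "tz": 7.7, "rx": 0, "ry": 0, "rz": 2.7, "grip": 8.4},
  {"tx": -31.9, "ty": -2.7, "tz": 7.7, "rx": 0, "ry": 0, "rz": 2.7, "grip": 8.4},
  {"tx": -31.9, "ty": -2.7, "tz": 7.7, "rx": 0, "ry": 0, "rz": 2.7, "grip": 8.4},
  {"tx": -31.9, "ty": -2.7, "tz": 7.7, "rx": 0, "ry": 0, "rz": 2.7, "grip": 8.4},
])

```text
clock: 35.95
eef_pos: [0.5164, -0.2327, 0.1212]
tool_rot: [0.789, 0.614, 0.003, 0.0]
force: [0.7, 0.6, -0.2]
width: 0.986
```

```bash
python3 go.py 0.5155 -0.2331 0.037 -14.2 0.5218 -0.2347 0.037 -14.2
```

```text
t 35.95 at [ 0.5164 -0.2327  0.1212] yaw -14.2 j7 0.37 F [ 0.7  0.6 -0.2] w 0.986
  -> t(cm) [-0.1  -0.12  8.42] r(deg) [ 0.27 -0.27  0.  ]
t 35.95 at [ 0.5164 -0.2327  0.1212] yaw -14.2 j7 0.37 F [ 0.7  0.6 -0.2] w 0.986
  -> t(cm) [-0.1   0.53  8.42] r(deg) [ 0.27 -0.27  0.  ]
```

Emit:
arm_command([
  {"tx": 0, "ty": -0.1, "tz": 3, "rx": 0, "ry": 0, "rz": 0, "grip": 8.4},
  {"tx": 0, "ty": -0.1, "tz": 6, "rx": 0, "ry": 0, "rz": 0, "grip": 8.4},
  {"tx": 0, "ty": -0.1, "tz": 8.4, "rx": 0, "ry": 0, "rz": 0, "grip": 8.4},
  {"tx": 0, "ty": -0.1, "tz": 8.4, "rx": 0, "ry": 0, "rz": 0, "grip": 6.2},
  {"tx": 0, "ty": -0.1, "tz": 8.4, "rx": 0, "ry": 0, "rz": 0, "grip": 6.2},
  {"tx": 0, "ty": -0.1, "tz": 8.4, "rx": 0, "ry": 0, "rz": 0, "grip": 6.2},
  {"tx": 0, "ty": 0.1, "tz": 8.4, "rx": 0, "ry": 0, "rz": 0, "grip": 6.2},
  {"tx": 0, "ty": 0.2, "tz": 8.4, "rx": 0, "ry": 0, "rz": 0, "grip": 6.2},
  {"tx": 0, "ty": 0.3, "tz": 8.4, "rx": 0, "ry": 0, "rz": 0, "grip": 6.2},
  {"tx": 0, "ty": 0.4, "tz": 8.4, "rx": 0, "ry": 0, "rz": 0, "grip": 6.2},
  {"tx": 0, "ty": 0.5, "tz": 8.4, "rx": 0, "ry": 0, "rz": 0, "grip": 6.2},
  {"tx": 0, "ty": 0.5, "tz": 8.4, "rx": 0, "ry": 0, "rz": 0, "grip": 6.2},
])

```text
clock: 37.15
eef_pos: [0.5219, -0.2337, 0.0372]
tool_rot: [0.789, 0.614, 0.003, 0.001]
force: [0.3, 0.4, 1.3]
width: 0.725
```

```bash
python3 go.py 0.5218 -0.2347 0.037 -14.2
```

```text
t 37.15 at [ 0.5219 -0.2337  0.0372] yaw -14.19 j7 0.43 F [0.3 0.4 1.3] w 0.725
  -> t(cm) [-0.1   0.02  0.02] r(deg) [ 0.28 -0.27  0.01]
```

Emit:
arm_command([
  {"tx": 0, "ty": 0, "tz": 0, "rx": 0, "ry": 0, "rz": 0, "grip": 8.4},
  {"tx": 0, "ty": 0, "tz": 0, "rx": 0, "ry": 0, "rz": 0, "grip": 8.4},
  {"tx": 0, "ty": 0, "tz": 0, "rx": 0, "ry": 0, "rz": 0, "grip": 8.4},
  {"tx": 0, "ty": 0, "tz": -4, "rx": 0, "ry": 0, "rz": 0, "grip": 8.4},
  {"tx": 0, "ty": 0, "tz": -8, "rx": 0, "ry": 0, "rz": 0, "grip": 8.4},
  {"tx": -3, "ty": -1, "tz": -9, "rx": 0, "ry": 0, "rz": 0, "grip": 8.4},
  {"tx": -7, "ty": -1.5, "tz": -9, "rx": 0, "ry": 0, "rz": -1, "grip": 8.4},
  {"tx": -11, "ty": -2, "tz": -9, "rx": 0, "ry": 0, "rz": -2, "grip": 8.4},
  {"tx": -15, "ty": -2.5, "tz": -9, "rx": 0, "ry": 0, "rz": -2.7, "grip": 8.4},
  {"tx": -17, "ty": -2.7, "tz": -8.5, "rx": 0, "ry": 0, "rz": -2.7, "grip": 8.4},
  {"tx": -17, "ty": -2.7, "tz": -8.5, "rx": 0, "ry": 0, "rz": -2.7, "grip": 8.4},
  {"tx": -17, "ty": -2.7, "tz": -8.5, "rx": 0, "ry": 0, "rz": -2.7, "grip": 8.4},
])

```text
clock: 38.35
eef_pos: [0.4534, -0.3918, 0.121]
tool_rot: [0.775, 0.632, 0.003, 0.0]
force: [0.3, 1.6, -0.2]
width: 0.982
```

```bash
python3 go.py 0.4545 -0.391 0.037 -11.5
```

```text
t 38.35 at [ 0.4534 -0.3918  0.121 ] yaw -11.53 j7 0.71 F [ 0.3  1.6 -0.2] w 0.982
  -> t(cm) [0.06 0.06 8.41] r(deg) [ 0.26 -0.3  -0.03]
```

Emit:
arm_command([
  {"tx": 0, "ty": 0.1, "tz": 3, "rx": 0, "ry": 0, "rz": 0, "grip": 8.4},
  {"tx": 0, "ty": 0.1, "tz": 6, "rx": 0, "ry": 0, "rz": 0, "grip": 8.4},
  {"tx": 0, "ty": 0.1, "tz": 8.4, "rx": 0, "ry": 0, "rz": 0, "grip": 8.4},
  {"tx": 0, "ty": 0, "tz": 8.4, "rx": 0, "ry": 0, "rz": 0, "grip": 6.2},
  {"tx": 0, "ty": 0, "tz": 8.4, "rx": 0, "ry": 0, "rz": 0, "grip": 6.2},
  {"tx": 0, "ty": 0, "tz": 8.4, "rx": 0, "ry": 0, "rz": 0, "grip": 6.2},
  {"tx": 0, "ty": -0.2, "tz": 8.4, "rx": 0, "ry": 0, "rz": 0, "grip": 6.2},
  {"tx": 0, "ty": -0.4, "tz": 8.4, "rx": 0, "ry": 0, "rz": 0, "grip": 6.2},
  {"tx": 0, "ty": -0.6, "tz": 8.4, "rx": 0, "ry": 0, "rz": 0, "grip": 6.2},
  {"tx": 0, "ty": -0.8, "tz": 8.4, "rx": 0, "ry": 0, "rz": 0, "grip": 6.2},
  {"tx": 0, "ty": -0.95, "tz": 8.4, "rx": 0, "ry": 0, "rz": 0, "grip": 6.2},
  {"tx": 0, "ty": -0.95, "tz": 8.4, "rx": 0, "ry": 0, "rz": 0, "grip": 6.2},
])

```text
clock: 39.55
eef_pos: [0.4442, -0.3895, 0.037]
tool_rot: [0.775, 0.632, 0.003, -0.0]
force: [-0.1, 0.1, 0.1]
width: 0.723
```

```bash
python3 go.py 0.4443 -0.389 0.037 -11.5
```

```text
t 39.55 at [ 0.4442 -0.3895  0.037 ] yaw -11.55 j7 0.78 F [-0.1  0.1  0.1] w 0.723
  -> t(cm) [ 0.05  0.   -0.  ] r(deg) [ 0.24 -0.31 -0.05]
```

Emit:
arm_command([
  {"tx": 0, "ty": 0, "tz": 0, "rx": 0, "ry": 0, "rz": 0, "grip": 8.4},
  {"tx": 0, "ty": 0, "tz": 0, "rx": 0, "ry": 0, "rz": 0, "grip": 8.4},
  {"tx": 0, "ty": 0, "tz": 0, "rx": 0, "ry": 0, "rz": 0, "grip": 8.4},
  {"tx": 0, "ty": 0, "tz": -4, "rx": 0, "ry": 0, "rz": 0, "grip": 8.4},
  {"tx": 0, "ty": 0, "tz": -8, "rx": 0, "ry": 0, "rz": 0, "grip": 8.4},
  {"tx": 0, "ty": 0, "tz": -11, "rx": 0, "ry": 0, "rz": 0, "grip": 8.4},
  {"tx": 4, "ty": 1, "tz": -14, "rx": 0, "ry": 0, "rz": 0, "grip": 8.4},
  {"tx": 9, "ty": 2, "tz": -14, "rx": 0, "ry": 0, "rz": 0, "grip": 8.4},
  {"tx": 14, "ty": 3, "tz": -14, "rx": 0, "ry": 0, "rz": 0, "grip": 8.4},
  {"tx": 19, "ty": 4, "tz": -14, "rx": 0, "ry": 0, "rz": 0, "grip": 8.4},
  {"tx": 24, "ty": 5, "tz": -14, "rx": 0, "ry": 0, "rz": 0, "grip": 8.4},
  {"tx": 29, "ty": 6, "tz": -14, "rx": 0, "ry": 0, "rz": 0, "grip": 8.4},
])

```text
clock: 40.75
eef_pos: [0.5585, -0.1214, 0.179]
tool_rot: [0.775, 0.632, 0.004, 0.0]
force: [1.4, -1.4, 0.6]
width: 0.981
```

Emit:
arm_command([
  {"tx": 5, "ty": 0, "tz": 0, "rx": 0, "ry": 0, "rz": 0, "grip": 8.4},
  {"tx": 10, "ty": 0, "tz": -2, "rx": 0, "ry": 0, "rz": 0, "grip": 8.4},
  {"tx": 15, "ty": 0, "tz": -2, "rx": 0, "ry": 0, "rz": 0, "grip": 8.4},
  {"tx": 20, "ty": 0, "tz": -2, "rx": 0, "ry": 0, "rz": 0, "grip": 8.4},
  {"tx": 25, "ty": 0, "tz": -4, "rx": 0, "ry": 0, "rz": 0, "grip": 8.4},
  {"tx": 30, "ty": 0, "tz": -6, "rx": 0, "ry": 0, "rz": 0, "grip": 8.4},
  {"tx": 35, "ty": -2, "tz": -6, "rx": 0, "ry": 0, "rz": 0, "grip": 8.4},
  {"tx": 40, "ty": -4, "tz": -6, "rx": 0, "ry": 0, "rz": 0, "grip": 8.4},
  {"tx": 40, "ty": -4, "tz": -6, "rx": 0, "ry": 0, "rz": 0, "grip": 8.4},
  {"tx": 40, "ty": -4, "tz": -6, "rx": 0, "ry": 0, "rz": 0, "grip": 8.4},
])

```text
clock: 41.75
eef_pos: [0.5974, 0.2832, 0.2404]
tool_rot: [0.772, 0.635, 0.004, -0.001]
force: [-0.5, -0.8, -0.0]
width: 0.981
```

```bash
python3 - <<'E'
from h import *
print(monitor.state()['eef_pos'])
for n in("scene","top"):
    im=viewer.capture(n)[:,:,::-1].copy(); cv2.imwrite(f"pics/{n}14.png",im)
s=load("scene14.png"); t=load("top14.png")
cv2.imwrite("pics/t14b.png",cv2.resize(t[110:230,215:425],None,fx=3.7,fy=3.7,interpolation=cv2.INTER_CUBIC))
cv2.imwrite("pics/s14b.png",cv2.resize(s,None,fx=1.5,fy=1.5,interpolation=cv2.INTER_CUBIC))
E
python3 prof.py 14 .448 -.3895 11.5
python3 prof.py 14 .5165 -.233 14.3
python3 m11.py 14 '(("top",(333,176,366,200)),("scene",(194,125,218,152)),("top",(373,191,408,216)))'
```

```text
[0.59737763 0.28317355 0.24036627]
top
-40 [141 138 128] ; -38 [140 138 128] ; -36 [140 138 128] ; -34 [135 132 123] ; -32 [120 117 109] ; -30 [101  99  93] ; -28 [80 78 73] ; -26 [61 56 53] ; -24 [50 39 37] ; -22 [46 25 25] ; -20 [45 15 17] ; -18 [48 13 15] ; -16 [53 14 16] ; -14 [66 29 29] ; -12 [96 71 64] ; -10 [137 124 109] ; -8 [165 160 140] ; -6 [180 178 158] ; -4 [186 189 170] ; -2 [186 192 178] ; 0 [186 193 186] ; 2 [186 193 191] ; 4 [186 193 193] ; 6 [186 193 190] ; 8 [186 193 185] ; 10 [186 193 178] ; 12 [186 191 172] ; 14 [186 188 167] ; 16 [186 184 161] ; 18 [181 175 153] ; 20 [164 154 134] ; 22 [138 123 108] ; 24 [117 102  91] ; 26 [112 100  93] ; 28 [119 113 105] ; 30 [130 126 118] ; 32 [137 134 125] ; 34 [139 137 127] ; 36 [138 137 127] ; 38 [138 136 126] ; 40 [138 136 126] ; 
scene
-40 [118 116 105] ; -38 [118 116 106] ; -36 [118 116 106] ; -34 [118 116 105] ; -32 [116 114 104] ; -30 [114 110 101] ; -28 [109 103  94] ; -26 [104  94  85] ; -24 [101  87  78] ; -22 [114  99  87] ; -20 [133 117 102] ; -18 [149 135 118] ; -16 [158 147 129] ; -14 [165 155 137] ; -12 [166 15
[... 1699 characters left out ...]
154] ; 6 [173 170 150] ; 8 [167 160 141] ; 10 [149 138 120] ; 12 [127 111  96] ; 14 [101  79  68] ; 16 [77 48 40] ; 18 [60 27 22] ; 20 [53 22 19] ; 22 [51 27 24] ; 24 [61 47 42] ; 26 [76 69 62] ; 28 [92 88 80] ; 30 [105 102  93] ; 32 [113 110 101] ; 34 [116 113 104] ; 36 [117 115 105] ; 38 [118 116 105] ; 40 [118 116 105] ; 
top [ 0.5178 -0.2284] 13.7 [0.049 0.11 ] 8495
   [-43.   31.4  -5.8] [-0.034  0.025]
   [-48.2  25.6 -11.3] [-0.034  0.025]
scene [ 0.5163 -0.2361] 12.2 [0.05  0.124] 5863
   [-31.5  41.5   5. ] [-0.029  0.035]
   [-38.1  36.8  -0.6] [-0.029  0.035]
top [ 0.4498 -0.3854] 11.4 [0.048 0.111] 7944
   [-36.1  28.   -4.1] [-0.033  0.026]
   [-41.1  22.6  -9.3] [-0.033  0.026]
```

View pics/t14b.png

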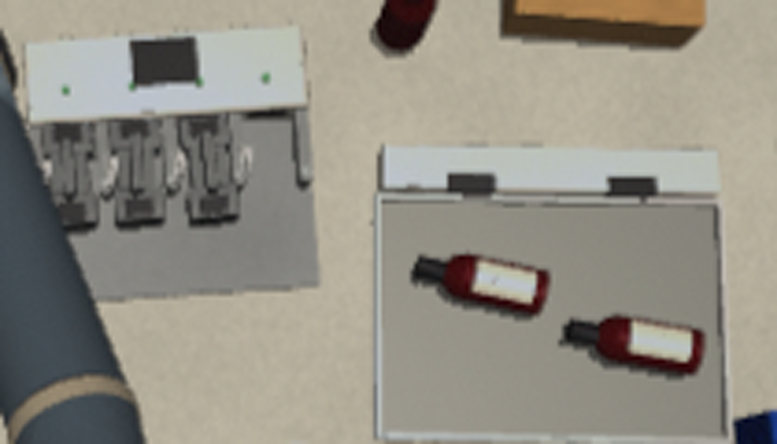

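View pics/s14b.png

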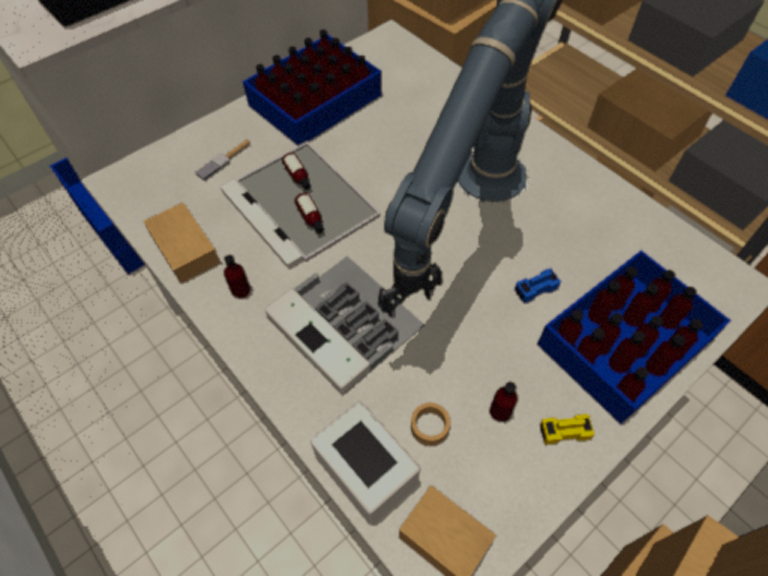

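```bash
python3 -c "
from workcell import arm
print(arm.close_job())"
```

```text
the job is handed in; nothing more can be done
None
```

The job was handed in at about 42 s, with all the work done as far as my checks can show.

- **Cartridges:** Only three grey cartridges were on the bench; I saw no fourth in any view. They went into bay_1, bay_2 and bay_3, and bay_0 stayed empty. Each was pushed against the end stop, then pulled back. Each pull was resisted after about 4.5–5 mm (2.4–3.4 N), which is where the catch tooth should hold. Each was then pushed home again. The pull on bay_3 was the weakest, at 2.4 N. The last pictures show all three still home.
- **Bottles in the tray:** Both were rolled between the open fingers and never lifted, and both lie in the tray with the label up. I made one small correction to each after the first roll.

  | Bottle | Top view | Scene view | Best estimate |
  |---|---|---|---|
  | Left, seen from the robot | -5° | -3° | about 4° off |
  | Right, seen from the robot | -2° | +4.5° | about 1–2° off |

  The two cameras disagree by a few degrees, about the limit of the pixel size, so I left both as they were.
- **Everything else:** The standing bottles are upright, and the blue and yellow look-alikes were not touched. At hand-in the gripper was raised clear of everything, and the largest wrist force I read at the end of any move was about 7 N.

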